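# Load a rubber stopper to the set mark of a spring compression gauge

## Task

Stand the brown rubber stopper upright in the cradle of the blue spring gauge, setting it down gently, and let go of it. Then turn the black knob clockwise until the foot squeezes the stopper against the sprung anvil and the black needle points at the red mark; creep up on the mark, since running clearly past it overloads the stopper. Leave the knob standing there and do not disturb the other things or the red mark.

Things in the scene. Friction and masses are not known exactly. Their poses are not given: they have to be found in the camera images.
- stopper: brown-red rubber stopper, a slightly tapered round plug 29 mm across at its widest and 28 mm tall, 20 g, loose, standing upright on the worktop; origin at the centre of its underside, z up. It may stand in either of two places (a glass vial of similar size with a white cap stands in the other).
- gauge: spring gauge fixed to the worktop: grey base 130 x 284 mm, origin at its centre on the worktop, z up, +y along it towards the knob end. At y=+60..135 mm (x +-38) a blue gear head 66 mm tall with the knob on top; at y=-43..-137 (x +-62) the blue spring housing with white scale, needle and mark on top, up to 76 mm high. The horizontal ram axis runs along y at x=0, z=52 mm.
- cradle: aluminium cradle at the gauge's centre; origin at the centre of its flat floor, 30 mm above the worktop, axes as the gauge. Rails along y, 6 mm high, 5 mm thick, inner faces 32 mm apart. Open at both ends to foot (+y) and anvil (-y): brass discs 24 mm round, centres 22 mm above the floor, faces 37 mm apart when backed off (up to 6 more). Floats on a soft spring (3 N/mm, 4 mm down).
- seat (a point): centre of the cradle floor, where the stopper's underside belongs (anywhere along the 37 mm between foot and anvil will do)
- knob_grip (a point): on the vertical axis of the black knob, 97.5 mm above the worktop, in the middle of its grip bar; turns with the knob. The bar is 44 mm long (this point's x), 14 mm thick (its y), from 78 to 109.5 mm above the worktop, over a disc of 46 mm diameter.
- knob (a joint): knob angle, rad, 0 to 7, grows clockwise seen from above; one rad drives the ram 6 mm towards the stopper. Stiff (0.16 N m, up to 0.1 more under load), stays where left. The ram first takes up the gaps and an unseen end play of the foot, 0 to 6 mm, so the angle does not tell the load; from then on one rad moves the needle about 0.54 rad.
- foot: brass foot at the end of the ram, 24 mm round, that presses on the stopper; origin on the ram axis (not on the foot)
- needle (a joint): needle angle in rad: 0 unloaded, grows as the sprung anvil gives way (about 0.09 rad per mm, spring 1.4 N per mm with 2 N preload)
- needle_tip (a point): tip of the black needle over the white scale, 70 mm from its pivot, 72.5 mm above the worktop
- mark (a joint): angle in rad of the red mark about the needle's pivot, on the same scale as joint needle: the needle points at the mark when the two values are equal
- mark_point (a point): point of the red mark, on the circle of the needle tip; its y axis runs along that circle against the needle's motion, so that a tip past the mark has negative y in this frame
- vial_1: glass sample vial with white screw cap and orange septum, 30 mm round, 56 mm tall, leave alone
- vial_2: second such vial, farther back, leave alone
- beaker_100: glass beaker, 57 x 64 x 72 mm, leave alone
- timer: white bench timer, 60 x 68 x 18 mm, leave alone
- bottle_indicator: small amber reagent bottle with black cap, 41 mm round, 90 mm tall, leave alone
Things that resemble listed ones, but are neither listed nor needed, are in the scene too. Several things have the shape of the stopper; the one meant has the colours described above.

How it is judged:
On the way:
1. the stopper stands upright on the cradle floor between the rails, let go, with the needle still unloaded (horizontal distance between stopper and seat below 0.012 m and z of stopper in the frame of cradle between -0.002 and 0.0025 m and angle between stopper's own z axis and vertical below 0.1 rad and contact force between the fingers and stopper below 0.2 N and value of joint needle below 0.06 rad), for 0.2 s.
At the end, for the whole second after the job is handed in: The stopper stands upright (within 0.2 rad) in the cradle, within 22 mm of its centre and 5 mm of its floor, pressed by the foot with more than 3 N; the needle is at rest with its tip within 5 mm of the point of the red mark (distance between needle_tip and mark_point below 0.005 m and contact force between foot and stopper above 3 N and horizontal distance between stopper and seat below 0.022 m and z of stopper in the frame of cradle below 0.005 m and angle between stopper's own z axis and vertical below 0.2 rad and velocity of joint needle between -0.05 and 0.05 rad/s); the robot touches nothing.
It fails at once if the needle runs more than 10 mm past the red mark: the stopper is overloaded (y of needle_tip in the frame of mark_point below -0.01 m).
It fails at once if the stopper is pressed into the cradle with more than 20 N (contact force between stopper and cradle above 20 N).
It fails at once if the red mark is moved by more than 4 mm (distance of mark_point from where it was at the start of the episode above 0.004 m).
It fails at once if a vial, the beaker, the small bottle or the timer is moved by more than 20 mm (distance of any of vial_1, vial_2, beaker_100, bottle_indicator, timer from where it was at the start of the episode above 0.02 m).
It also fails if it takes over 64 s, if anything falls off the work surface, if the arm or the gripper's body presses on something with over 40 N, if the wrist force passes 120 N, or if a joint passes its speed limit or range.

## Robot

A 7-joint arm with a two-finger parallel gripper is mounted at the origin on a cart in front of the work surface, level with it; the furniture and walls round the work are solid. World frame = base frame: x ahead of the robot, y to its left, z up, the work surface at z = 0. Lengths are in m, angles in rad, forces in N, time in s.
With the tool pointing down it reaches from about 0.4 to 0.875 m from the base axis. Payload 6.5 kg.
Tool frame: the origin (TCP) lies at the very end of the fingers, on their centre line; the grasp point (between the pads) lies 19 mm behind it; z points along the fingers, y is the direction in which the jaws open and shut (so a half turn about z gives the same grasp; the last joint's range is limited). The gripper opens to 88 mm and grips with 3 to 60 N. Pads are 18 mm wide; open, the fingers measure 123 mm over their backs; the gripper's body (75 mm by 187 mm) begins 45 mm behind the grasp point.
Start: joints at [-1.173, 0.536, -0.004, 1.538, 0.003, 1.067, -0.071], TCP at [0.291, 0.581, 0.239] pointing down, gripper open.
Joint ranges: [-2.7, 2.7], [-0.37, 2.16], [-1.27, 1.26], [0.24, 2.4], [-1.31, 4.45], [0.19, 1.91], [-2.76, 2.76]. Speed limits (rad/s): [2.39, 2.39, 3.14, 3.14, 3.14, 3.14, 3.14].

## Interface

Orientations are given as [roll, pitch, yaw] about the fixed x, y, z axes, in that order (R = Rz(yaw) Ry(pitch) Rx(roll)).
In Python, from station import ctrl gives the robot as it stands. The module is installed in compiled form; this text tells all that it offers.
- The arm moves only by the tool apply_moves, never from a script. Its argument "rows" is a list that holds one entry, the list of rows, each a list of 7 numbers: the shift along the tool's x, y, z in m, then the turn, a rotation vector about the tool's x, y, z in rad, then the opening, from -1 (shut) to 1 (fully open), so that 0 is half open. A call has 1 to 20 rows; each row shifts and turns the commanded pose from where the row before left it, along the tool's axes as they then stand; what a row does not reach is not made up. A row lasts 1/12 s, in which the tool goes at most 41.7 mm and 7.16 degrees, less where a joint would pass 70% of its speed; a pose out of reach is approached as far as the arm can. A call is refused whole if a number of a shift passes 0.0417 or a number of a turn 0.125, either way. A call with a gripper value outside its range is refused whole. The fingers move at their own pace and stop on an object; the grip force is fixed at half the most. Time passes only in rows, so rows that do not move let the fingers close. It gives the time, the measured TCP pose, the force and the opening at its end, in the units of the state.
- ctrl.state(): the state, without advancing time (a new reading comes with each control period).
- ctrl.read_camera(name): name is "side" or "top"; returns a dict with "image" (400x640x3 uint8, red, green, blue), "fov_y" (degrees; the focal length in pixels is half the picture's height over the tangent of half this angle, whatever the lens; pixels are square), "cx", "cy" (the principal point, pixels), "dist_coeffs" ([k1, k2, p1, p2, k3] as OpenCV has them; the pictures are not rectified), "eye" and "attitude" of the camera in the world. Camera axes: x right, y down, z forward; pixel columns grow to the right and rows downward; lengths in m; the calibration is good to about 2 mm. A picture is of the moment at which its call begins. There is no depth.
- ctrl.hand_in(): hands the job in, once; it reports no verdict.
Trained networks look in a picture, given as the dict that the camera call returned (one of the last four; its "shot" number tells which), for a name from the list of things; names that differ only in an ending like _2 or _b are one class to them, and where a whole thing is asked for, a point or a joint stands for the part that bears it (a point fixed in the world has none). Each returns a list of dicts, best first, with "conf" (0 to 1); they miss things now and then, are a little off and sometimes report something else, mostly with a low value. They report only what shows in the picture. A call takes as long as a camera call. They do not tell look-alikes from the thing itself.
- ctrl.look_for(thing, picture): "centre" ([row, column] in pixels, amid what is visible of it).
- ctrl.cut_out(thing, picture): "mask" (400x640 bool, what is visible of it) and "centre" ([row, column] in pixels, amid what is visible of it).
- ctrl.tip_of(thing, picture): "centre" ([row, column] in pixels: a listed point, or the origin of a listed thing).
The state is a dict: "time": time; "q": joint angles; "dq": joint speeds; "tau": joint torques, N m; "eef_pos": TCP position; "tcp_rot": TCP orientation; "force": force on the tool from outside, world axes, zero at the start; "moment": the same for the moment, N m; "width": finger opening in m.
Only numpy, scipy, OpenCV 4.12 (cv2) and the standard library are available. Lean on these libraries where they do the work, as an engineer would, in place of code of your own. Each camera call takes 0.05 s, during which the arm holds its last target.

## Working session

There is one attempt and no reset: what is moved stays moved. The work goes in short steps, Python scripts to look and compute and a tool call to move; the robot and the scene stay as the last step left them, time stands still between calls to the robot, and variables do not carry over. Pictures are saved under pics/ and viewed, and the job is handed in when it is done.

Besides the shell and the picture viewer there is one more tool, called after "Emit:" as name(argument=value, ...) on one line, values as JSON. apply_moves: Moves the arm, as the interface text tells. Its arguments: {"type":"object","properties":{"rows":{"type":"array"}},"required":["rows"]}

```bash
mkdir -p pics; ls; cat > h.py <<'E'
import numpy as np, cv2
from station import ctrl
def cam(p):
    f=200/np.tan(np.radians(p["fov_y"])/2)
    K=np.array([[f,0,p["cx"]],[0,f,p["cy"]],[0,0,1]]);return K,np.array(p["dist_coeffs"],float)
def att(p):
    a=np.array(p["attitude"],float)
    if a.shape==(3,3): return a
    from scipy.spatial.transform import Rotation as R
    return R.from_euler('xyz',a).as_matrix() if a.size==3 else R.from_quat(a).as_matrix()
def ray(p,rc):
    K,d=cam(p);u=cv2.undistortPoints(np.array([[[rc[1],rc[0]]]],float),K,d)[0,0]
    v=att(p)@np.array([u[0],u[1],1]);return np.array(p["eye"],float),v/np.linalg.norm(v)
def onz(p,rc,z):
    e,v=ray(p,rc);return e+v*(z-e[2])/v[2]
def tri(p1,a,p2,b):
    e1,v1=ray(p1,a);e2,v2=ray(p2,b)
    s=np.linalg.lstsq(np.stack([v1,-v2],1),e2-e1,rcond=None)[0]
    x,y=e1+s[0]*v1,e2+s[1]*v2;return (x+y)/2,np.linalg.norm(x-y)
def proj(p,X):
    K,d=cam(p);A=att(p);r=cv2.Rodrigues(A.T)[0];t=-A.T@np.array(p["eye"],float)
    return cv2.projectPoints(np.array(X,float).reshape(-1,1,3),r,t,K,d)[0][:,0][:,::-1]
def save(p,n,box=None,s=1):
    im=p["image"][...,::-1]
    if box: im=im[box[0]:box[1],box[2]:box[3]]
    cv2.imwrite("pics/"+n,cv2.resize(im,None,fx=s,fy=s,interpolation=cv2.INTER_CUBIC))
E
python3 - <<'E'
from h import *
P={n:ctrl.read_camera(n) for n in("side","top")}
for n,p in P.items():
    save(p,n+"0.png"); print(n,{k:v for k,v in p.items() if k!="image"})
    for t in["stopper","gauge","cradle","knob_grip","needle_tip","mark_point","seat","vial_1"]:
        print(t,[(np.round(d["centre"],1),round(d["conf"],2)) for d in ctrl.tip_of(t,p)][:5])
print(ctrl.state())
E
```

```text
pics
side {'fov_y': 42.150274849644, 'cx': 314.28028098582854, 'cy': 203.46177202890357, 'dist_coeffs': array([-0.13631241,  0.        ,  0.        ,  0.        ,  0.        ]), 'eye': array([0.1984956 , 1.11960229, 0.67998649]), 'attitude': array([-2.09421968,  0.00403609, -2.70723967]), 'shot': 1}
stopper [(array([262.1, 324.3]), 0.61)]
gauge [(array([210.2, 366.2]), 0.82)]
cradle [(array([196.8, 366.2]), 0.53)]
knob_grip [(array([190.8, 356.7]), 0.87)]
needle_tip []
mark_point []
seat [(array([195. , 368.5]), 0.41)]
vial_1 [(array([248.9, 255.3]), 0.8)]
top {'fov_y': 42.728684606964926, 'cx': 326.0482721540641, 'cy': 188.5484198773174, 'dist_coeffs': array([-0.11463998,  0.        ,  0.        ,  0.        ,  0.        ]), 'eye': array([0.56831673, 0.21359619, 1.27914112]), 'attitude': array([-3.09149068, -0.00985469, -1.54685173]), 'shot': 2}
stopper [(array([213.1, 404. ]), 0.73), (array([200. , 268.2]), 0.61), (array([214.9, 293.8]), 0.6)]
gauge [(array([219.4, 400.1]), 0.72)]
cradle [(array([217.4, 402.9]), 0.74)]
knob_grip [(array([215.3, 363.6]), 0.76), (array([185.1, 213.1]
[... 214 characters left out ...]
.4, 288.8]), 0.48)]
{'time': 0.9, 'q': array([-1.17319649,  0.53639765, -0.00440262,  1.53793095,  0.00259623,
        1.06729412, -0.07119747]), 'dq': array([ 4.30782690e-04, -1.59603304e-03, -2.31699564e-05,  1.79996961e-04,
        6.72603590e-04, -7.64636887e-05,  2.99534742e-03]), 'tau': array([ 1.15513853e-04, -5.70892560e+01,  9.89577882e-01, -2.51911587e+01,
       -5.63126081e-02,  1.07828339e-02, -9.35737717e-06]), 'eef_pos': array([0.29076544, 0.58131441, 0.23870529]), 'tcp_rot': array([-3.14157000e+00,  2.57546850e-05,  2.67783237e+00]), 'force': array([-0.68874928,  0.18665975,  0.8614834 ]), 'moment': array([-0.02381552, -0.03747187,  0.0170486 ]), 'width': 0.08830731294298252}
```

View pics/side0.png

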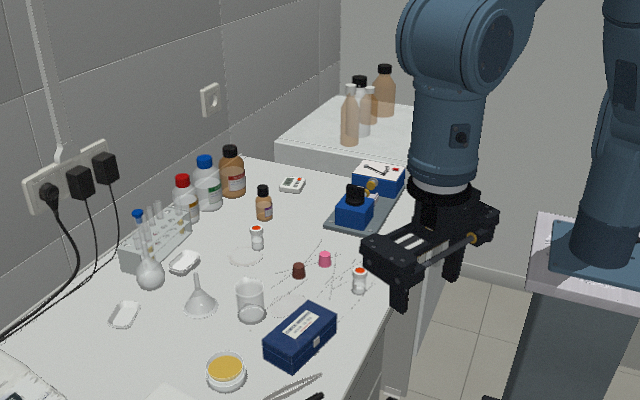

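View pics/top0.png

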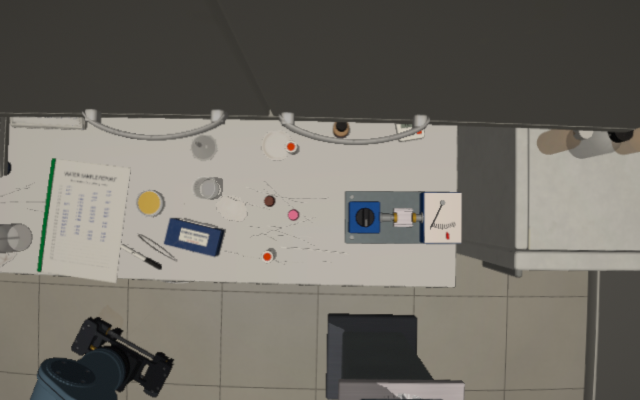

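```bash
python3 -c "
import cv2
a=cv2.imread('pics/top0.png');cv2.imwrite('pics/topz.png',cv2.resize(a[140:300,200:480],None,fx=2.8,fy=2.8,interpolation=2))
a=cv2.imread('pics/side0.png');cv2.imwrite('pics/sidez.png',cv2.resize(a[120:300,230:510],None,fx=2.8,fy=2.8,interpolation=2))"
```

```text
(no output)
```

View pics/topz.png

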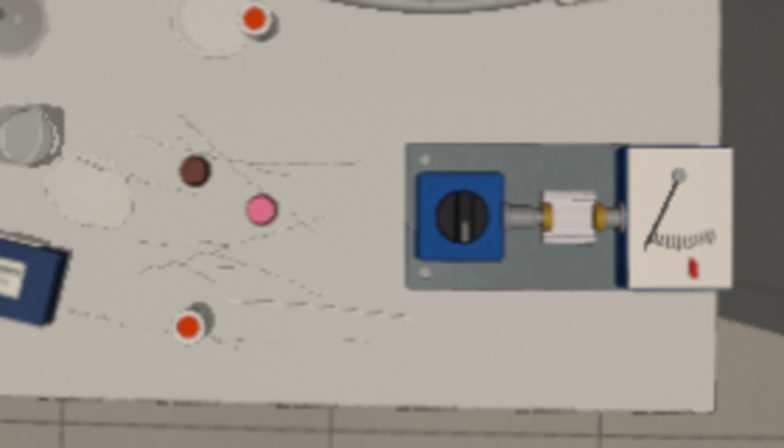

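View pics/sidez.png

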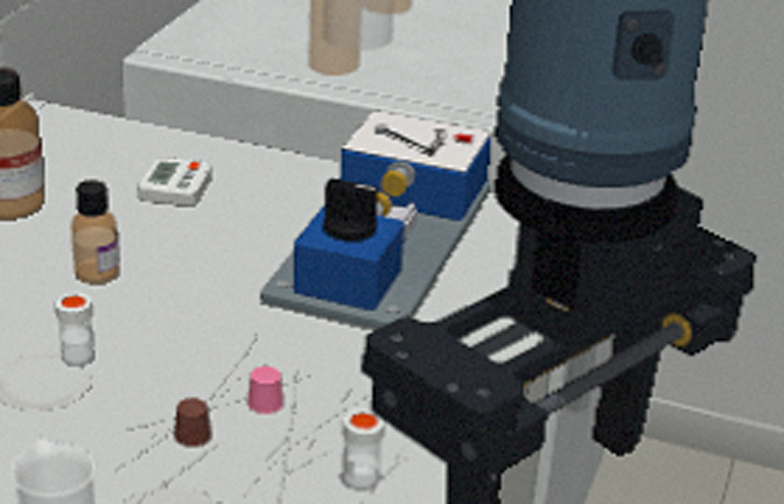

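```bash
python3 - <<'E'
from h import *
s=ctrl.read_camera("side");t=ctrl.read_camera("top")
r=lambda x:np.round(x,4)
# networks
def nt(th,p,f=ctrl.tip_of): 
    o=f(th,p); print(th,[(np.round(d["centre"],1),round(d["conf"],2)) for d in o]); return o
print("stopper origin tri",[ (r(a),r(b)) for a,b in [tri(s,[276,299],t,[200.0,268.2])]])
nt("stopper",s);nt("stopper",s,ctrl.cut_out)
for rc in([201,269.5],): print("stopper top z28",r(onz(t,rc,.028)), "side base proj of that", proj(s,onz(t,rc,.028)),proj(s,onz(t,rc,.028)*[1,1,0]))
for n,rc,z in[("knob",[215.3,363.6],.0975),("seat",[217.1,402.3],.03),("cradle",[217.4,402.9],.03),("gauge",[219.4,400.1],0),("needle",[229.5,431.4],.0725),("mark",[231.8,447.5],.0725)]:
    X=onz(t,rc,z);print(n,r(X),"side px",r(proj(s,X)))
# gauge base corners from top image z~0
for rc in([191,345],[243,345]): print(r(onz(t,rc,.005)))
E
```

```text
stopper origin tri [(array([0.5985, 0.3456, 0.001 ]), np.float64(0.0043))]
stopper [(array([263.7, 325.1]), 0.67), (array([275.4, 297.5]), 0.63)]
stopper [(array([260.2, 325.1]), 0.74), (array([273.6, 297.1]), 0.54)]
stopper top z28 [0.5974 0.3405 0.028 ] side base proj of that [[264.45504293 299.28064782]] [[275.07029752 299.53582813]]
knob [0.568  0.1151 0.0975] side px [[191.0741 352.6245]]
seat [0.5658 0.0143 0.03  ] side px [[197.2394 366.8426]]
cradle [0.5651 0.0128 0.03  ] side px [[197.0355 367.2987]]
gauge [0.5598 0.015  0.    ] side px [[207.9444 368.3826]]
needle [ 0.538  -0.049   0.0725] side px [[174.313 385.926]]
mark [ 0.5333 -0.0878  0.0725] side px [[168.6595 392.1359]]
[0.6275 0.1551 0.005 ]
[0.4981 0.1522 0.005 ]
```

```bash
python3 - <<'E'
from h import *
s=ctrl.read_camera("side");t=ctrl.read_camera("top")
np.savez("p0.npz",s=s,t=t)
r=lambda x:np.round(x,4)
def nt(th,p,f=ctrl.cut_out):
    o=f(th,p); return o
for nm,p,c in(("s",s,(274,297)),("t",t,(200,269))):
    for d in nt("stopper",p):
        m=d["mask"];rr,cc=np.nonzero(m);print(nm,r(d["centre"]),d["conf"].__round__(2),rr.min(),rr.max(),cc.min(),cc.max(),r([rr.mean(),cc.mean()]),m.sum())
im=t["image"].astype(int)
print(im[195:208,262:277].sum(2)//3)
# brown segm
for p,b in((t,(190,212,258,280)),(s,(255,285,285,312))):
    I=p["image"].astype(int)[b[0]:b[1],b[2]:b[3]]; m=I.sum(2)<270
    rr,cc=np.nonzero(m);print("dark",rr.mean()+b[0],cc.mean()+b[2],rr.min()+b[0],rr.max()+b[0],cc.min()+b[2],cc.max()+b[2])
# blue gear head, housing top
hsv=cv2.cvtColor(t["image"],cv2.COLOR_RGB2HSV)
m=((hsv[...,0]>100)&(hsv[...,0]<125)&(hsv[...,1]>150)).astype(np.uint8)
n,l,st,ce=cv2.connectedComponentsWithStats(m)
for i in range(1,n):
    if st[i][4]>60:
        ct=np.argwhere(l==i)[:,::-1].astype(np.float32);R=cv2.minAreaRect(ct);print(st[i],R,[r(onz(t,q[::-1],.066)[:2]) for q in cv2.boxPoints(R)], r(onz(t,np.array(R[0])[::-1],.066)))
I=cv2.cvtColor(t["image"][185:250,335:470],cv2.COLOR_RGB2BGR);cv2.imwrite("pics/g.png",cv2.resize(I,None,fx=5.9,fy=5.9,interpolation=cv2.INTER_NEAREST))
I=cv2.cvtColor(s["image"][140:240,310:420],cv2.COLOR_RGB2BGR);cv2.imwrite("pics/gs.png",cv2.resize(I,None,fx=5.9,fy=5.9,interpolation=cv2.INTER_CUBIC))
E
```

```text
s [257.4 328.4] 0.74 251 267 319 330 [259.0536 324.625 ] 168
s [274.2 297.1] 0.44 262 279 292 305 [271.0579 298.4053] 190
t [215.5 296.8] 0.67 209 220 288 299 [214.7115 293.7404] 104
t [203.1 266.8] 0.45 196 206 264 275 [200.8557 269.4433] 97
[[175 175 175 173 169 149 115 110 119 124 132 153 154 163 169]
 [175 175 173 159 123  81  66  63  61  58  83 132 164 159 143]
 [175 174 161 125  84  67  67  68  68  58  44  74 128 165 170]
 [175 172 150  97  72  68  70  71  72  71  58  42  83 140 172]
 [174 163 127  80  69  69  71  73  73  71  60  39  63 127 171]
 [173 153 100  73  70  70  72  73  73  71  65  47  59 124 171]
 [173 156 107  75  70  71  73  73  71  70  62  42  50 120 170]
 [174 156 112  75  71  72  73  72  71  70  59  37  63 126 171]
 [175 170 145  90  73  74  74  72  71  71  57  43  96 150 173]
 [175 173 153 101  73  72  70  68  69  60  40  64 125 169 175]
 [175 175 171 149 101  64  52  45  41  46  70 124 166 175 175]
 [175 173 173 172 156 122  89  79  77  97 134 166 175 176 175]
 [174 158 156 174 173 169 167 166 166 167 171 175 175 175 175]]
dark 200.6590909090909 269.53409090909093 196 206 265 274
dark 270.72727272727275 298.1761363636364 263 278 292 304
[349 202  31  31 676] ((364.0, 217.0), (30.0, 30.0), 90.0) [array([0.5988, 0.1478]), array([0.6005, 0.0764]), array([0.5293, 0.075 ]), array([0.5277, 0.1463])] [0.564  0.1114 0.066 ]
```

View pics/g.png

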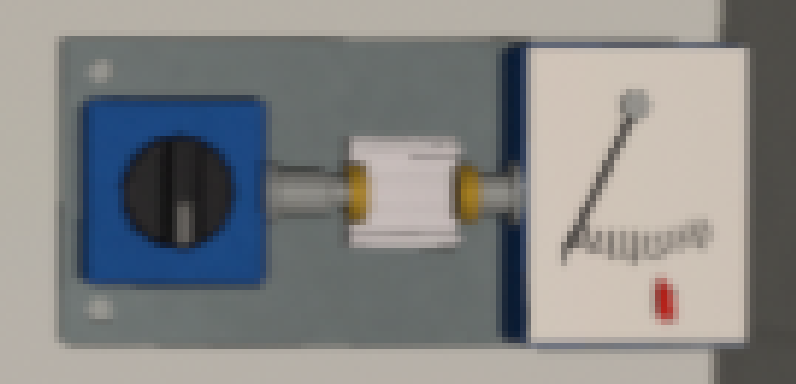

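View pics/gs.png

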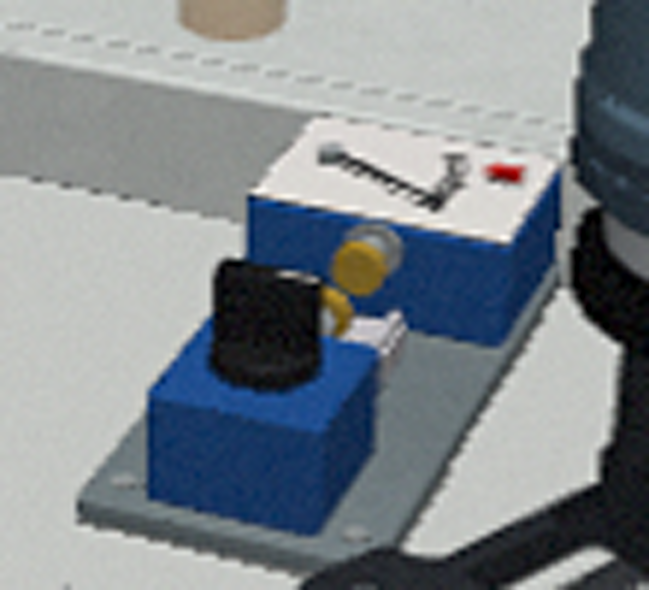

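```bash
cat > fit.py <<'E'
from h import *
from scipy.optimize import least_squares
d=np.load("p0.npz",allow_pickle=True);s=d["s"].item();t=d["t"].item()
T=[((60,38),(65,142,6)),((60,345),(-65,142,6)),((748,46),(62,-137,72)),((748,343),(-62,-137,72)),((528,46),(62,-43,72)),((528,343),(-62,-43,72)),((82,97),(38,135,66)),((267,97),(38,60,66)),((267,285),(-38,60,66)),((82,285),(-38,135,66)),((404,137),(21,0,36)),((404,247),(-21,0,36))]
S=[((249,196),(62,-43,72)),((503,242),(-62,-43,72)),((560,158),(-62,-137,72)),((315,117),(62,-137,72)),((147,398),(38,135,66)),((326,430),(-38,135,66)),((376,353),(-38,60,66)),((78,503),(65,142,6))]
tp=np.array([(z[1]/5.9-.5+185,z[0]/5.9-.5+335) for z,_ in T]);sp=np.array([(z[1]/5.9-.5+140,z[0]/5.9-.5+310) for z,_ in S])
tm=np.array([m for _,m in T])/1e3;sm=np.array([m for _,m in S])/1e3
def W(p,m):
    c,q=np.cos(p[2]),np.sin(p[2]);return np.stack([p[0]+c*m[:,0]-q*m[:,1],p[1]+q*m[:,0]+c*m[:,1],m[:,2]],1)
ft=lambda p:(proj(t,W(p,tm))-tp).ravel()
fs=lambda p:(proj(s,W(p,sm))-sp).ravel()
if __name__=="__main__":
  for f in(ft,fs,lambda p:np.r_[ft(p),fs(p)]):
    o=least_squares(f,[.566,.014,.02],x_scale=.01);print(np.round(o.x,4),np.round(o.fun,1))
  for z in(.0975,.109):
    p=o.x;print(z,proj(t,W(p,np.array([[0,.0975,z],[.022,.0975,z],[0,0,z]]))))
  print("disc centre z.078",onz(t,(192/5.9-.5+185,180/5.9-.5+335),.078),"bar top",onz(t,(192/5.9-.5+185,180/5.9-.5+335),.109),W(o.x,np.array([[0,.0975,.0975]])))
  print("stopper top", onz(t,(200.7,269.5),.024))
  for h in(0,.014,.028):print(proj(s,[*onz(t,(200.7,269.5),.024)[:2],h]))
E
python3 fit.py
```

```text
[0.5658 0.0136 0.0176] [-0.3 -0.3 -0.  -0.6 -0.9  0.9  0.8  1.1 -1.1 -0.7  0.8 -0.6 -0.1  0.
  0.1  0.2  0.3  0.1  0.1 -0.1  0.8 -0.  -0.6 -0. ]
[0.5654 0.0147 0.0187] [-1.3 -1.2 -0.4  1.4 -0.9  1.3 -1.7 -0.6 -0.3 -0.8  0.9 -0.4 -0.8  1.3
  2.5 -1. ]
[0.5657 0.0138 0.018 ] [-0.2 -0.4 -0.  -0.6 -0.9  0.8  0.8  1.  -1.1 -0.7  0.8 -0.7 -0.  -0.
  0.2  0.1  0.3  0.   0.2 -0.2  0.8 -0.1 -0.6 -0.1 -1.5 -1.1 -0.6  1.4
 -1.   1.3 -1.9 -0.5 -0.5 -0.8  0.7 -0.4 -1.   1.3  2.3 -0.9]
0.0975 [[217.09203687 365.21867301]
 [207.57394507 365.24641267]
 [217.27614066 407.14420057]]
0.109 [[217.12039179 365.65229243]
 [207.50900765 365.67997603]
 [217.30551454 407.9843989 ]]
disc centre z.078 [0.56402824 0.11006677 0.078     ] bar top [0.56413892 0.11273874 0.109     ] [[0.56399433 0.11125825 0.0975    ]]
stopper top [0.59826673 0.34087686 0.024     ]
[[275.08227506 299.09584988]]
[[269.8115517  298.96591627]]
[[264.46696379 298.83466088]]
```

Emit:
apply_moves(rows=[[[0,0,0,0,0,0.121,0.4],[0,0,0,0,0,0.121,0.4],[0,0,0,0,0,0.121,0.4],[0,0,0,0,0,0.121,0.4],[0,0,0,0,0,0.121,0.4],[0,0,0,0,0,0.121,0.4],[0,0,0,0,0,0.121,0.4],[0,0,0,0,0,0.121,0.4],[0,0,0,0,0,0.121,0.4],[0,0,0,0,0,0,0.4]]])

```text
time: 2.13
eef_pos: [0.2906, 0.5814, 0.2387]
tcp_rot: [3.141, 0.0, 1.585]
force: [-0.1, 0.7, 0.3]
width: 0.0614
```

Emit:
apply_moves(rows=[[[-0.02,0.025,0,0,0,0,0.4],[-0.02,0.025,0,0,0,0,0.4],[-0.02,0.025,0,0,0,0,0.4],[-0.02,0.025,0,0,0,0,0.4],[-0.02,0.025,0,0,0,0,0.4],[-0.02,0.025,0,0,0,0,0.4],[-0.02,0.025,0,0,0,0,0.4],[-0.02,0.025,0,0,0,0,0.4],[-0.02,0.025,0,0,0,0,0.4],[-0.02,0.025,0,0,0,0,0.4],[-0.02,0.025,0,0,0,0,0.4],[-0.02,0.025,0,0,0,0,0.4],[0,0,0,0,0,0,0.4],[0,0,0,0,0,0,0.4]]])

```text
time: 3.3
eef_pos: [0.5968, 0.3443, 0.2386]
tcp_rot: [3.141, 0.001, 1.588]
force: [-0.0, 0.7, -0.6]
width: 0.0617
```

```bash
cat >> h.py <<'E'
from scipy.spatial.transform import Rotation as Rot
def go(x,yaw):
    s=ctrl.state();R=Rot.from_euler('xyz',s["tcp_rot"]);T=Rot.from_euler('xyz',[np.pi,0,yaw])
    print("t",round(s["time"],2),"pos",np.round(s["eef_pos"],4),"rot",np.round(s["tcp_rot"],4),"q",np.round(s["q"],2),"F",np.round(s["force"],1),"M",np.round(s["moment"],2),"w",round(s["width"],4))
    print("shift",np.round(R.inv().apply(np.array(x)-s["eef_pos"]),4),"turn",np.round((R.inv()*T).as_rotvec(),4))
E
python3 -c "
from h import *
go([.598,.341,.009],1.589)"
```

```text
t 3.3 pos [0.5968 0.3443 0.2386] rot [3.1410e+00 1.0000e-03 1.5879e+00] q [-0.78  0.62  0.3   1.44 -0.19  1.12 -0.43] F [-0.   0.7 -0.6] M [0.01 0.13 0.02] w 0.0617
shift [-0.0031  0.001   0.2296] turn [ 0.0006  0.001  -0.0011]
```

Emit:
apply_moves(rows=[[[-0.0031,0.001,0.03,0,0,0,0.4],[0,0,0.03,0,0,0,0.4],[0,0,0.03,0,0,0,0.4],[0,0,0.03,0,0,0,0.4],[0,0,0.03,0,0,0,0.4],[0,0,0.03,0,0,0,0.4],[0,0,0,0,0,0,0.4],[0,0,0,0,0,0,0.4]]])

```text
time: 3.97
eef_pos: [0.594, 0.3445, 0.0576]
tcp_rot: [-3.138, 0.001, 1.592]
force: [-0.5, -0.2, 0.5]
width: 0.0616
```

```bash
python3 -c "
from h import *
go([.598,.341,.009],1.589)
save(ctrl.read_camera('side'),'s1.png',(180,330,220,420),4)"
```

```text
t 3.97 pos [0.594  0.3445 0.0576] rot [-3.1382e+00  9.0000e-04  1.5921e+00] q [-0.75  0.82  0.24  1.54 -0.25  0.81 -0.39] F [-0.5 -0.2  0.5] M [-0.03  0.03 -0.05] w 0.0616
shift [-0.0036  0.0041  0.0486] turn [-0.0034  0.0009  0.0031]
```

View pics/s1.png

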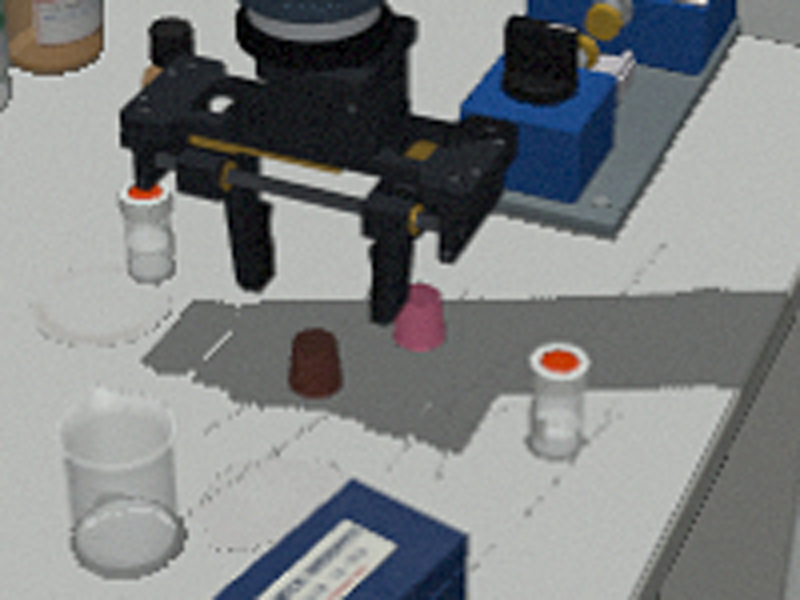

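Emit:
apply_moves(rows=[[[-0.0036,0.004,0.01,0,0,0,0.4],[0,0,0.01,0,0,0,0.4],[0,0,0.01,0,0,0,0.4],[0,0,0.01,0,0,0,0.4],[0,0,0.008,0,0,0,0.4],[0,0,0,0,0,0,0.4],[0,0,0,0,0,0,0.4],[0,0,0,0,0,0,0.4]]])

```text
time: 4.68
eef_pos: [0.6004, 0.3403, 0.0109]
tcp_rot: [3.141, -0.0, 1.589]
force: [0.2, 0.7, -0.0]
width: 0.0615
```

```bash
python3 -c "
from h import *
go([.598,.341,.009],1.589)
p=ctrl.read_camera('side');print(proj(p,[0.594,.3445,.0576]))
save(p,'s2.png',(180,330,220,420),4)"
```

```text
t 4.68 pos [0.6004 0.3403 0.0109] rot [ 3.1412e+00 -2.0000e-04  1.5889e+00] q [-0.73  0.89  0.22  1.54 -0.26  0.74 -0.37] F [ 0.2  0.7 -0. ] M [-0.09  0.05 -0.03] w 0.0615
shift [ 0.0007 -0.0024  0.0019] turn [ 0.0004 -0.0002 -0.0001]
[[254.35388797 299.63079225]]
```

View pics/s2.png

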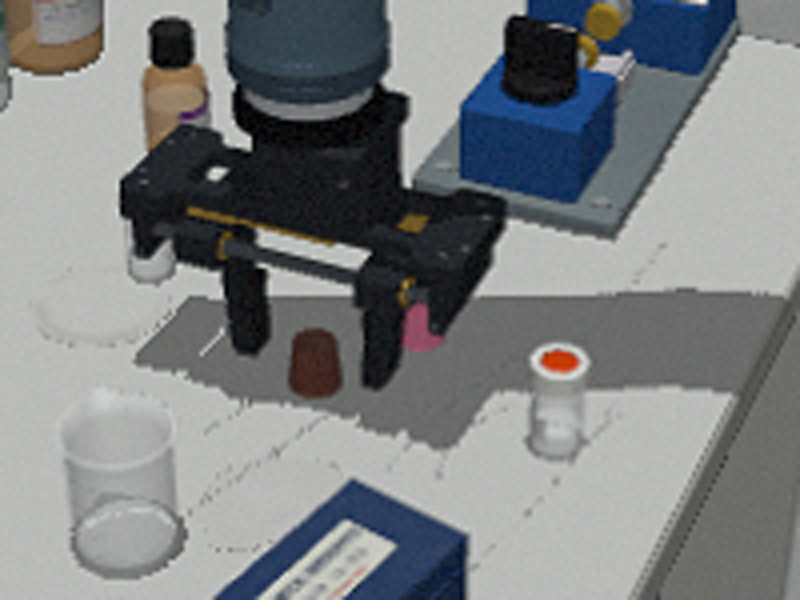

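Emit:
apply_moves(rows=[[[0,-0.0024,0.001,0,0,0,0.4],[0,0,0,0,0,0,0.4],[0,0,0,0,0,0,-0.4],[0,0,0,0,0,0,-0.6],[0,0,0,0,0,0,-1],[0,0,0,0,0,0,-1],[0,0,0,0,0,0,-1],[0,0,0,0,0,0,-1],[0,0,0,0,0,0,-1]]])

```text
time: 5.48
eef_pos: [0.5978, 0.3401, 0.0097]
tcp_rot: [3.142, 0.0, 1.589]
force: [0.2, 0.5, 0.7]
width: 0.0244
```

```bash
python3 -c "
from h import *
go([.598,.341,.009],1.589)
p=ctrl.read_camera('side')
save(p,'s3.png',(180,330,220,420),4)"
```

```text
t 5.48 pos [0.5978 0.3401 0.0097] rot [3.1416 0.     1.5888] q [-0.73  0.89  0.22  1.54 -0.26  0.74 -0.37] F [0.2 0.5 0.7] M [-0.08  0.05 -0.06] w 0.0244
shift [0.0009 0.0002 0.0007] turn [ 0.      0.     -0.0002]
```

View pics/s3.png

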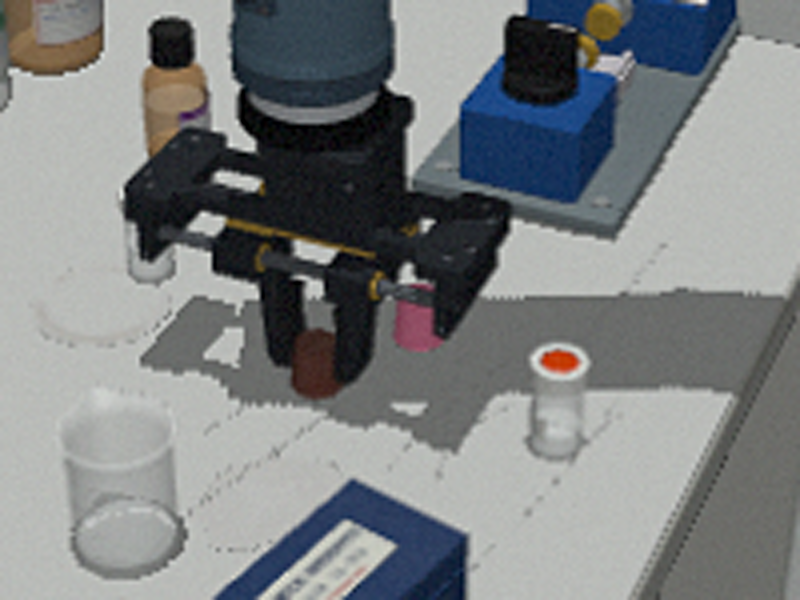

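Emit:
apply_moves(rows=[[[0,0,-0.01,0,0,0,-1],[0,0,-0.02,0,0,0,-1],[0,0,-0.03,0,0,0,-1],[0,0,-0.03,0,0,0,-1],[0,0,-0.03,0,0,0,-1],[0,0,-0.03,0,0,0,-1],[0,0,-0.02,0,0,0,-1],[0,0,0,0,0,0,-1],[0,0,0,0,0,0,-1]]])

```text
time: 6.28
eef_pos: [0.5985, 0.3404, 0.1816]
tcp_rot: [3.139, -0.002, 1.589]
force: [-0.1, 0.1, -0.0]
width: 0.0242
```

```bash
python3 -c "
from h import *
go([.5657,.0138,.18],1.589)
p=ctrl.read_camera('side')
save(p,'s4.png',(140,290,220,420),4)"
```

```text
t 6.28 pos [0.5985 0.3404 0.1816] rot [ 3.1391e+00 -1.6000e-03  1.5887e+00] q [-0.76  0.67  0.28  1.49 -0.21  1.01 -0.41] F [-0.1  0.1 -0. ] M [-0.11  0.07  0.02] w 0.0242
shift [-0.326  -0.0386  0.0009] turn [ 0.0025 -0.0016 -0.0003]
```

View pics/s4.png

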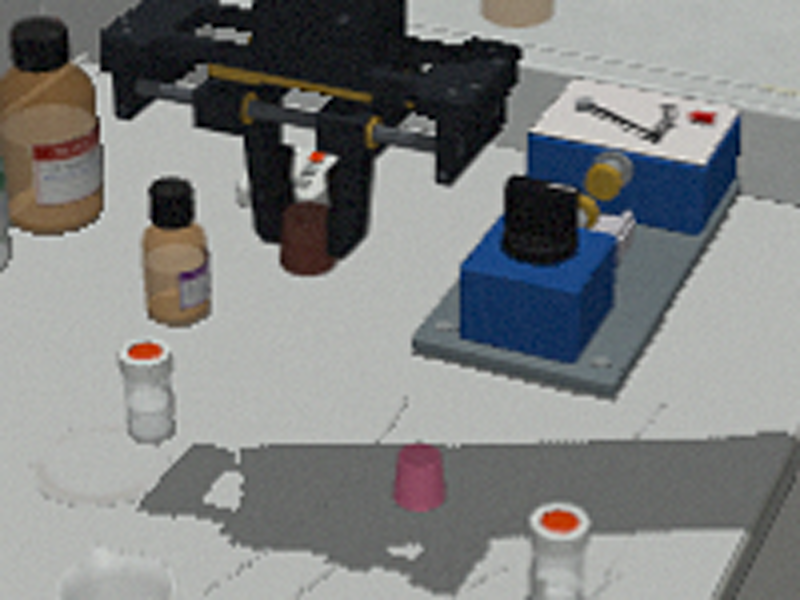

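Emit:
apply_moves(rows=[[[-0.012,-0.0016,0,0,0,0,-1],[-0.027,-0.0032,0,0,0,0,-1],[-0.027,-0.0032,0,0,0,0,-1],[-0.027,-0.0032,0,0,0,0,-1],[-0.027,-0.0032,0,0,0,0,-1],[-0.027,-0.0032,0,0,0,0,-1],[-0.027,-0.0032,0,0,0,0,-1],[-0.027,-0.0032,0,0,0,0,-1],[-0.027,-0.0032,0,0,0,0,-1],[-0.027,-0.0032,0,0,0,0,-1],[-0.027,-0.0032,0,0,0,0,-1],[-0.027,-0.0032,0,0,0,0,-1],[-0.017,-0.002,0,0,0,0,-1],[0,0,0,0,0,0,-1],[0,0,0,0,0,0,-1]]])

```text
time: 7.58
eef_pos: [0.5637, 0.0121, 0.1787]
tcp_rot: [-3.139, 0.0, 1.586]
force: [0.5, 1.1, 0.0]
width: 0.0242
```

```bash
python3 -c "
from h import *
go([.5657,.0138,.10],1.589)
p=ctrl.read_camera('side');save(p,'s5.png')
p=ctrl.read_camera('top');save(p,'t5.png',(150,290,320,480),4)"
```

```text
t 7.58 pos [0.5637 0.0121 0.1787] rot [-3.1394e+00  4.0000e-04  1.5862e+00] q [-0.35  0.48  0.32  1.84 -0.19  0.86  0.08] F [0.5 1.1 0. ] M [-0.04  0.03 -0.01] w 0.0242
shift [0.0017 0.0022 0.0787] turn [-0.0022  0.0004 -0.0028]
```

View pics/s5.png

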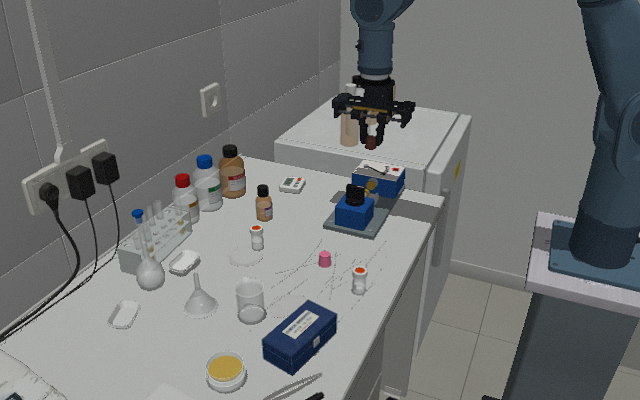

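View pics/t5.png

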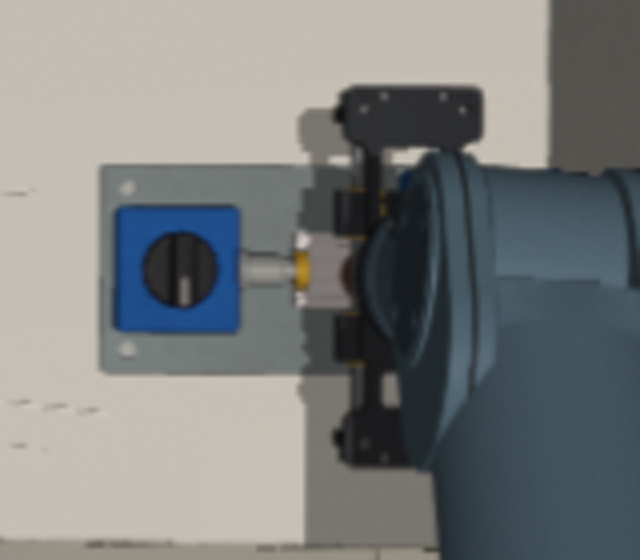

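Emit:
apply_moves(rows=[[[0.0017,0.0022,0.01,0,0,-0.003,-1],[0,0,0.018,0,0,0,-1],[0,0,0.02,0,0,0,-1],[0,0,0.02,0,0,0,-1],[0,0,0.015,0,0,0,-1],[0,0,0,0,0,0,-1],[0,0,0,0,0,0,-1],[0,0,0,0,0,0,-1]]])

```text
time: 8.35
eef_pos: [0.5675, 0.0159, 0.0971]
tcp_rot: [3.141, -0.0, 1.593]
force: [-0.2, -0.5, -0.0]
width: 0.0244
```

```bash
python3 -c "
from h import *
go([.5657,.0138,.055],1.589)
p=ctrl.read_camera('side');save(p,'s6.png',(100,230,310,430),5)"
```

```text
t 8.35 pos [0.5675 0.0159 0.0971] rot [ 3.1409e+00 -2.0000e-04  1.5929e+00] q [-0.32  0.6   0.28  1.87 -0.25  0.7   0.13] F [-0.2 -0.5 -0. ] M [-0.14  0.04  0.02] w 0.0244
shift [-0.0021 -0.0019  0.0421] turn [ 0.0007 -0.0002  0.0039]
```

View pics/s6.png

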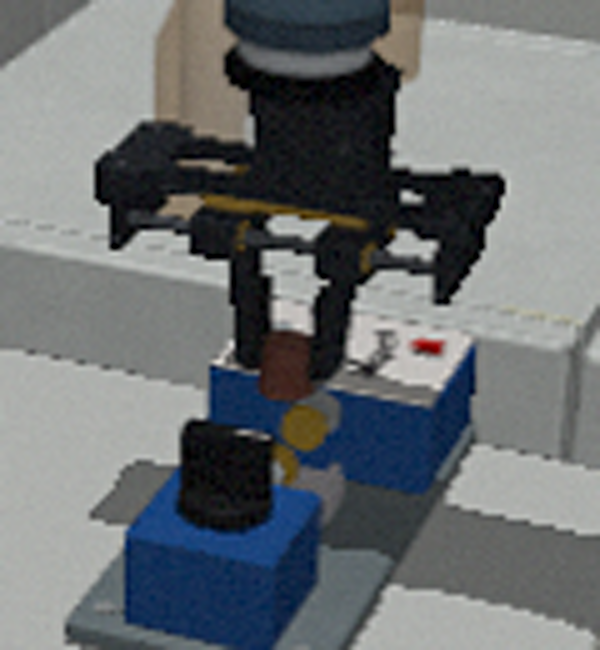

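Emit:
apply_moves(rows=[[[0,0,0,0,0,0,-1],[0,0,0,0,0,0,-1],[0,0,0,0,0,0,-1]]])

```text
time: 8.65
eef_pos: [0.5674, 0.0153, 0.0974]
tcp_rot: [3.14, -0.0, 1.592]
force: [0.7, 0.3, 0.1]
width: 0.0242
```

```bash
python3 -c "
from h import *
go([.5657,.0138,.055],1.589)"
```

```text
t 8.65 pos [0.5674 0.0153 0.0974] rot [ 3.1404e+00 -2.0000e-04  1.5919e+00] q [-0.31  0.6   0.28  1.87 -0.25  0.7   0.13] F [0.7 0.3 0.1] M [-0.06  0.03  0.  ] w 0.0242
shift [-0.0015 -0.0018  0.0424] turn [ 0.0011 -0.0002  0.0029]
```

Emit:
apply_moves(rows=[[[-0.002,-0.0018,0.005,0,0,0,-1],[0,0,0.01,0,0,0,-1],[0,0,0.01,0,0,0,-1],[0,0,0.007,0,0,0,-1],[0,0,0.005,0,0,0,-1],[0,0,0,0,0,0,-1],[0,0,0,0,0,0,-1],[0,0,0,0,0,0,-1],[0,0,0,0,0,0,-1]]])

```text
time: 9.4
eef_pos: [0.5657, 0.0132, 0.0601]
tcp_rot: [3.141, -0.0, 1.592]
force: [1.0, 0.5, -0.6]
width: 0.024
```

```bash
python3 -c "
from h import *
go([.5657,.0138,.04],1.589)
p=ctrl.read_camera('side');save(p,'s7.png',(100,230,310,430),5)"
```

```text
t 9.4 pos [0.5657 0.0132 0.0601] rot [ 3.1408 -0.      1.5918] q [-0.29  0.66  0.25  1.89 -0.27  0.63  0.15] F [ 1.   0.5 -0.6] M [-0.07  0.1  -0.01] w 0.024
shift [0.0006 0.     0.0201] turn [ 0.0008 -0.      0.0028]
```

View pics/s7.png

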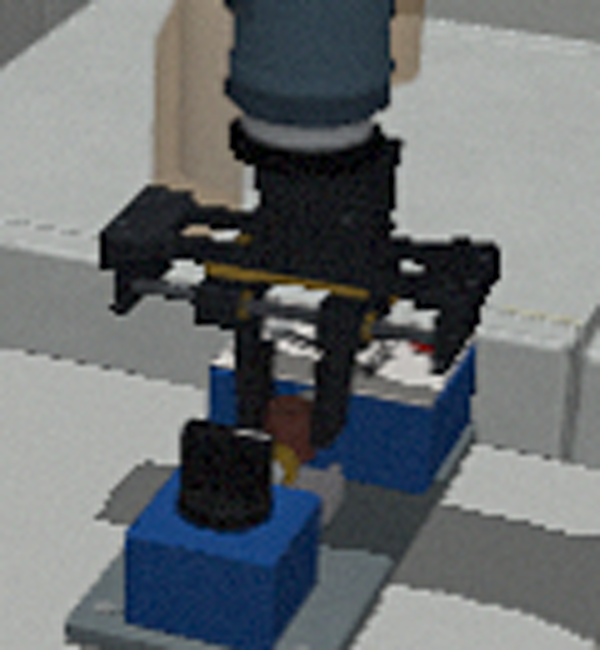

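Emit:
apply_moves(rows=[[[0.0005,0,0.005,0,0,0,-1],[0,0,0.005,0,0,0,-1],[0,0,0.004,0,0,0,-1],[0,0,0.002,0,0,0,-1],[0,0,0,0,0,0,-1],[0,0,0,0,0,0,-1],[0,0,0,0,0,0,-1]]])

```text
time: 10.03
eef_pos: [0.5654, 0.0136, 0.0438]
tcp_rot: [3.141, 0.0, 1.592]
force: [0.8, -0.5, -0.6]
width: 0.024
```

```bash
python3 -c "
from h import *
go([.5657,.0138,.04],1.589)"
```

```text
t 10.03 pos [0.5654 0.0136 0.0438] rot [3.1414 0.     1.5918] q [-0.29  0.69  0.24  1.89 -0.28  0.6   0.15] F [ 0.8 -0.5 -0.6] M [-0.09  0.04 -0.  ] w 0.024
shift [0.0002 0.0003 0.0038] turn [0.0002 0.     0.0028]
```

Emit:
apply_moves(rows=[[[0,0,0.001,0,0,0,-1],[0,0,0.001,0,0,0,-1],[0,0,0,0,0,0,-1],[0,0,0,0,0,0,-1],[0,0,0,0,0,0,-1]]])

```text
time: 10.45
eef_pos: [0.5653, 0.0137, 0.0418]
tcp_rot: [3.141, -0.0, 1.592]
force: [0.5, -0.1, -0.6]
width: 0.0244
```

Emit:
apply_moves(rows=[[[0,0,0.001,0,0,0,-1],[0,0,0,0,0,0,-1],[0,0,0,0,0,0,-1],[0,0,0,0,0,0,-1]]])

```text
time: 10.78
eef_pos: [0.5653, 0.0137, 0.0407]
tcp_rot: [3.142, 0.0, 1.592]
force: [0.6, 0.2, -0.4]
width: 0.0246
```

Emit:
apply_moves(rows=[[[0,0,0.001,0,0,0,-1],[0,0,0,0,0,0,-1],[0,0,0,0,0,0,-1],[0,0,0,0,0,0,-1]]])

```text
time: 11.12
eef_pos: [0.5652, 0.0137, 0.0397]
tcp_rot: [-3.142, 0.0, 1.592]
force: [-0.9, 0.1, -0.3]
width: 0.0245
```

```bash
python3 -c "
from h import *
go([.5657,.0138,.04],1.589)
p=ctrl.read_camera('side');save(p,'s8.png',(140,240,330,430),6)"
```

```text
t 11.12 pos [0.5652 0.0137 0.0397] rot [-3.1415  0.      1.5918] q [-0.28  0.7   0.24  1.89 -0.28  0.59  0.16] F [-0.9  0.1 -0.3] M [-0.06  0.05 -0.02] w 0.0245
shift [ 0.0001  0.0005 -0.0003] turn [-0.0001  0.      0.0028]
```

View pics/s8.png

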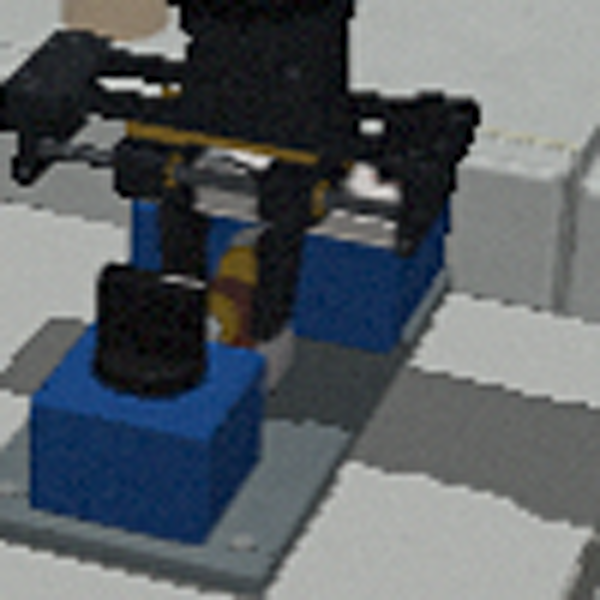

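Emit:
apply_moves(rows=[[[0,0,0.001,0,0,0,-1],[0,0,0,0,0,0,-1],[0,0,0,0,0,0,-1],[0,0,0,0,0,0,-1]]])

```text
time: 11.5
eef_pos: [0.5653, 0.0137, 0.0389]
tcp_rot: [3.142, -0.0, 1.592]
force: [-0.8, -0.2, 3.2]
width: 0.0241
```

Emit:
apply_moves(rows=[[[0,0,0,0,0,0,-1]]])

```text
time: 11.58
eef_pos: [0.5653, 0.0137, 0.0389]
tcp_rot: [3.142, -0.0, 1.592]
force: [-1.2, -0.4, 3.0]
width: 0.0244
```

Emit:
apply_moves(rows=[[[0,0,0,0,0,0,-0.3],[0,0,0,0,0,0,-0.1],[0,0,0,0,0,0,0.3],[0,0,0,0,0,0,0.4],[0,0,0,0,0,0,0.4],[0,0,0,0,0,0,0.4],[0,0,0,0,0,0,0.4]]])

```text
time: 12.17
eef_pos: [0.5653, 0.0137, 0.0387]
tcp_rot: [3.142, 0.0, 1.592]
force: [0.2, -0.4, 0.8]
width: 0.0617
```

```bash
python3 -c "
from h import *
go([.5657,.0138,.20],1.589)
p=ctrl.read_camera('side');save(p,'s9.png',(140,240,330,430),6)"
```

```text
t 12.17 pos [0.5653 0.0137 0.0387] rot [3.1416 0.     1.5918] q [-0.28  0.7   0.24  1.89 -0.28  0.59  0.16] F [ 0.2 -0.4  0.8] M [-0.08  0.07  0.02] w 0.0617
shift [ 1.000e-04  4.000e-04 -1.613e-01] turn [0.     0.     0.0028]
```

View pics/s9.png

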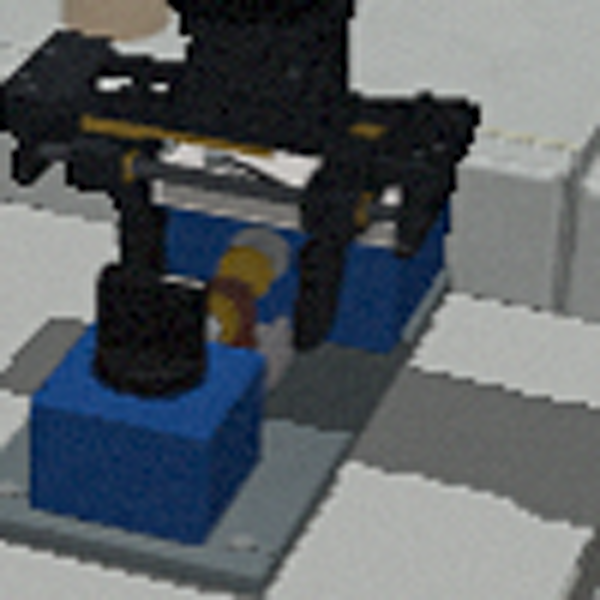

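Emit:
apply_moves(rows=[[[0,0,-0.01,0,0,0,0.4],[0,0,-0.02,0,0,0,0.4],[0,0,-0.025,0,0,0,0.4],[0,0,-0.025,0,0,0,0.4],[0,0,-0.025,0,0,0,0.4],[0,0,-0.025,0,0,0,0.4],[0,0,-0.02,0,0,0,0.4],[0,0,-0.01,0,0,0,0.4],[0.02,0,0,0,0,0,0.4],[0.025,0,0,0,0,0,0.4],[0.025,0,0,0,0,0,0.4],[0.02,0,0,0,0,0,0.4],[0.01,0,0,0,0,0,0.4],[0,0,0,0,0,0,0.4]]])

```text
time: 13.38
eef_pos: [0.5626, 0.1164, 0.1985]
tcp_rot: [-3.141, -0.001, 1.596]
force: [0.0, -0.5, 0.6]
width: 0.0615
```

Emit:
apply_moves(rows=[[[0,0,0,0,0,-0.12,0.1],[0,0,0,0,0,-0.12,0.1],[0,0,0,0,0,-0.12,0.1],[0,0,0,0,0,-0.12,0.1],[0,0,0,0,0,-0.12,0.1],[0,0,0,0,0,-0.12,0.1],[0,0,0,0,0,-0.12,0.1],[0,0,0,0,0,-0.12,0.1],[0,0,0,0,0,-0.12,0.1],[0,0,0,0,0,-0.12,0.1],[0,0,0,0,0,-0.12,0.1],[0,0,0,0,0,-0.12,0.1],[0,0,0,0,0,-0.12,0.1],[0,0,0,0,0,0,0.1],[0,0,0,0,0,0,0.1]]])

```text
time: 14.63
eef_pos: [0.5632, 0.1118, 0.1986]
tcp_rot: [-3.141, -0.0, -3.137]
force: [0.9, 0.1, -0.3]
width: 0.0486
```

```bash
python3 -c "
from h import *
go([.564,.1113,.083],3.16)
p=ctrl.read_camera('side');save(p,'s10.png',(100,250,300,500),4)
p=ctrl.read_camera('top');save(p,'t10.png',(150,290,320,480),4)"
```

```text
t 14.63 pos [0.5632 0.1118 0.1986] rot [-3.1409e+00 -4.0000e-04 -3.1370e+00] q [-0.24  0.46 -0.05  1.78  0.03  0.91  1.28] F [ 0.9  0.1 -0.3] M [ 0.04 -0.02  0.03] w 0.0486
shift [-0.0009 -0.0004  0.1156] turn [-0.0007 -0.0004 -0.0139]
```

View pics/s10.png

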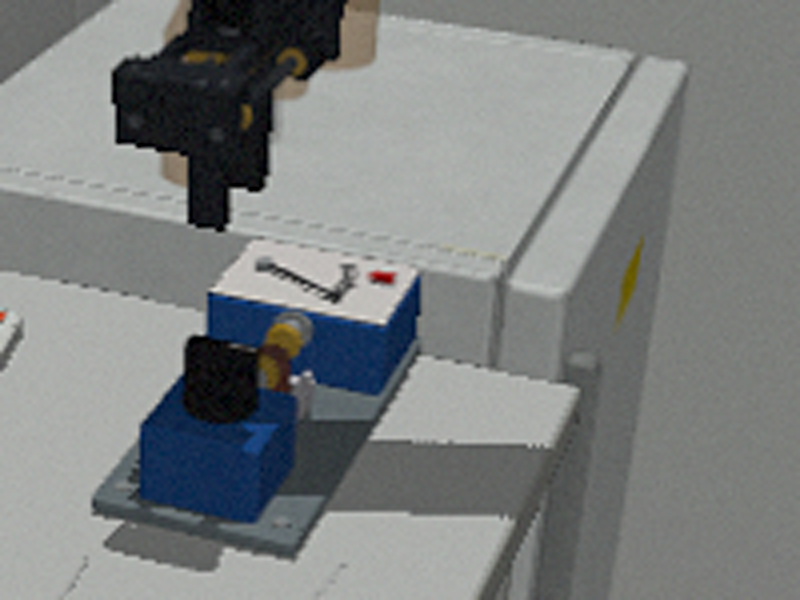

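View pics/t10.png

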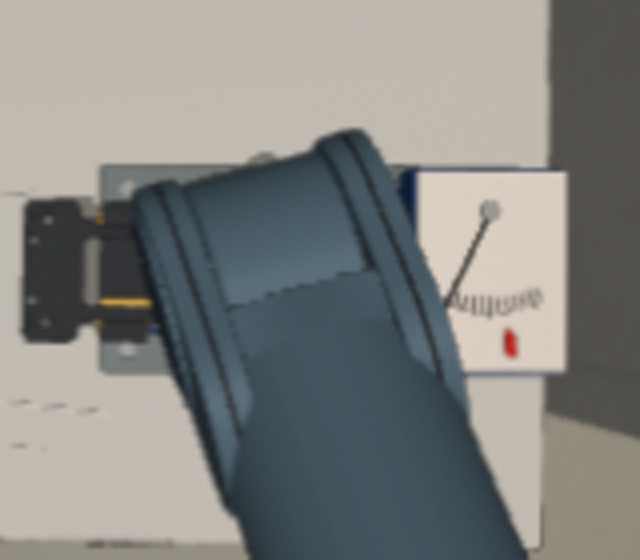

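Emit:
apply_moves(rows=[[[-0.0005,0,0.02,0,0,-0.014,0.1],[0,0,0.02,0,0,0,0.1],[0,0,0.02,0,0,0,0.1],[0,0,0.015,0,0,0,0.1],[0,0,0.01,0,0,0,0.1],[0,0,0,0,0,0,0.1],[0,0,0,0,0,0,0.1],[0,0,0,0,0,0,0.1]]])

```text
time: 15.4
eef_pos: [0.5644, 0.1138, 0.1147]
tcp_rot: [3.141, 0.002, -3.118]
force: [-0.2, -0.4, -0.1]
width: 0.049
```

```bash
python3 -c "
from h import *
go([.564,.1113,.084],3.16)
p=ctrl.read_camera('side');save(p,'s11.png',(100,250,300,500),4)"
```

```text
t 15.4 pos [0.5644 0.1138 0.1147] rot [ 3.1414e+00  1.5000e-03 -3.1180e+00] q [-0.24  0.57 -0.05  1.83  0.04  0.74  1.28] F [-0.2 -0.4 -0.1] M [ 0.08 -0.   -0.05] w 0.049
shift [ 0.0005 -0.0025  0.0307] turn [0.0002 0.0015 0.0052]
```

View pics/s11.png

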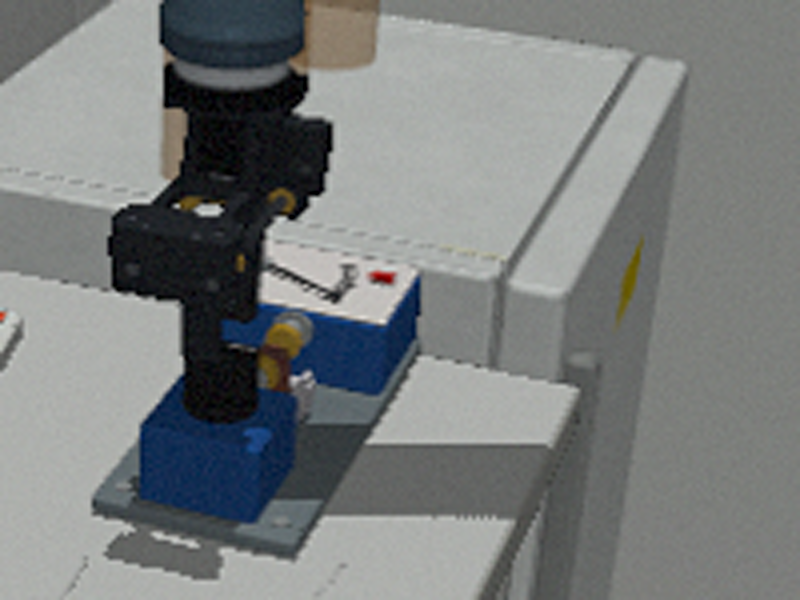

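Emit:
apply_moves(rows=[[[0,-0.0025,0.01,0,0,0,0.1],[0,0,0.01,0,0,0,0.1],[0,0,0.008,0,0,0,0.1],[0,0,0.002,0,0,0,0.1],[0,0,0,0,0,0,0.1],[0,0,0,0,0,0,-0.3],[0,0,0,0,0,0,-0.6],[0,0,0,0,0,0,-1],[0,0,0,0,0,0,-1],[0,0,0,0,0,0,-1],[0,0,0,0,0,0,-1]]])

```text
time: 16.37
eef_pos: [0.5639, 0.1108, 0.084]
tcp_rot: [-3.141, 0.0, -3.118]
force: [0.5, -1.6, 0.7]
width: 0.0139
```

```bash
python3 -c "
from h import *
go([.564,.1113,.084],3.16)
p=ctrl.read_camera('side');save(p,'s12.png',(100,250,300,500),4)"
```

```text
t 16.37 pos [0.5639 0.1108 0.084 ] rot [-3.1413e+00  3.0000e-04 -3.1179e+00] q [-0.24  0.62 -0.05  1.84  0.04  0.68  1.29] F [ 0.5 -1.6  0.7] M [-0.07  0.03 -0.15] w 0.0139
shift [-0.0001  0.0005 -0.    ] turn [-0.0003  0.0003  0.0053]
```

View pics/s12.png

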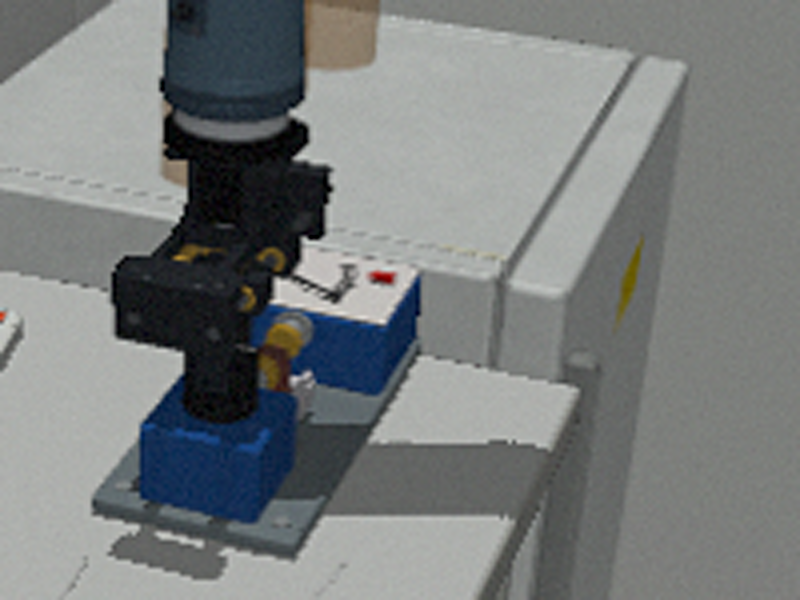

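Emit:
apply_moves(rows=[[[0,0,0,0,0,0.06,-1],[0,0,0,0,0,0.1,-1],[0,0,0,0,0,0.1,-1],[0,0,0,0,0,0.1,-1],[0,0,0,0,0,0.1,-1],[0,0,0,0,0,0.1,-1],[0,0,0,0,0,0.1,-1],[0,0,0,0,0,0.1,-1],[0,0,0,0,0,0.1,-1],[0,0,0,0,0,0.1,-1],[0,0,0,0,0,0.1,-1],[0,0,0,0,0,0,-1],[0,0,0,0,0,0,-1]]])

```text
time: 17.5
eef_pos: [0.5641, 0.1112, 0.084]
tcp_rot: [3.141, 0.001, 2.108]
force: [0.7, 0.5, 2.8]
width: 0.0136
```

```bash
python3 -c "
from h import *
go([.564,.1113,.084],3.16)
p=ctrl.read_camera('side');save(p,'s13.png',(120,240,320,440),6)
p=ctrl.read_camera('top');save(p,'t13.png',(150,290,320,480),4)"
```

```text
t 17.5 pos [0.5641 0.1112 0.084 ] rot [3.1409e+00 6.0000e-04 2.1084e+00] q [-0.44  0.63  0.23  1.85 -0.21  0.68  0.45] F [0.7 0.5 2.8] M [-0.16 -0.13 -0.19] w 0.0136
shift [ 0.0002 -0.     -0.    ] turn [ 3.0000e-04  9.0000e-04 -1.0516e+00]
```

View pics/s13.png

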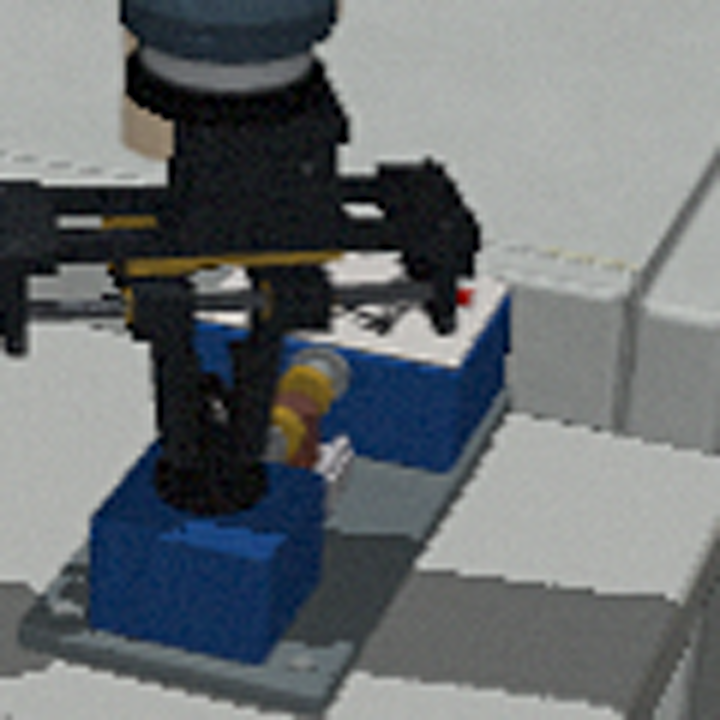

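View pics/t13.png

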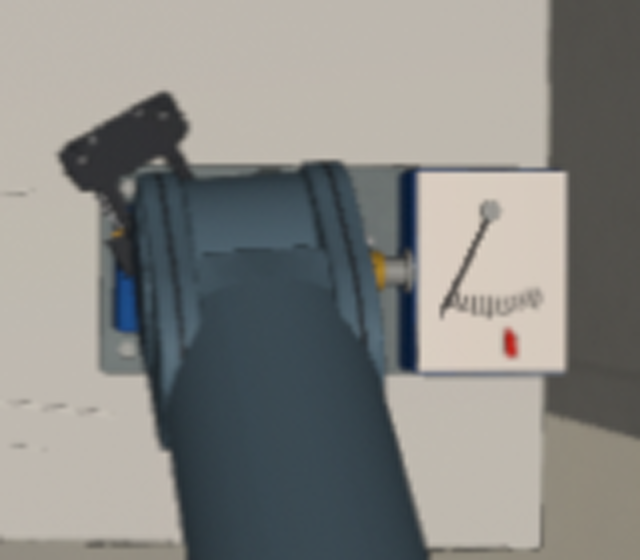

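```bash
cat >> h.py <<'E'
def needle(p,n=None):
    # rectify dial plane z=.0725 to metric picture, gauge axes
    gx,gy,yw=.5657,.0138,.018
    c,s_=np.cos(yw),np.sin(yw);N=4 # px/mm
    X,Y=np.meshgrid(np.arange(-62*N,62*N+1)/N/1e3,np.arange(-137*N,-43*N+1)/N/1e3)
    W=np.stack([gx+c*X-s_*Y,gy+s_*X+c*Y,0*X+.0725],-1).reshape(-1,3)
    q=proj(p,W).astype(np.float32).reshape(X.shape+(2,))
    im=cv2.remap(p["image"],q[...,1],q[...,0],cv2.INTER_CUBIC)
    if n: cv2.imwrite("pics/"+n,cv2.resize(im[...,::-1],None,fx=1.5,fy=1.5))
    return im
E
python3 -c "
from h import *
d=np.load('p0.npz',allow_pickle=True)
needle(d['t'].item(),'n0.png');needle(d['s'].item(),'n0s.png')"
```

```text
(no output)
```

View pics/n0.png

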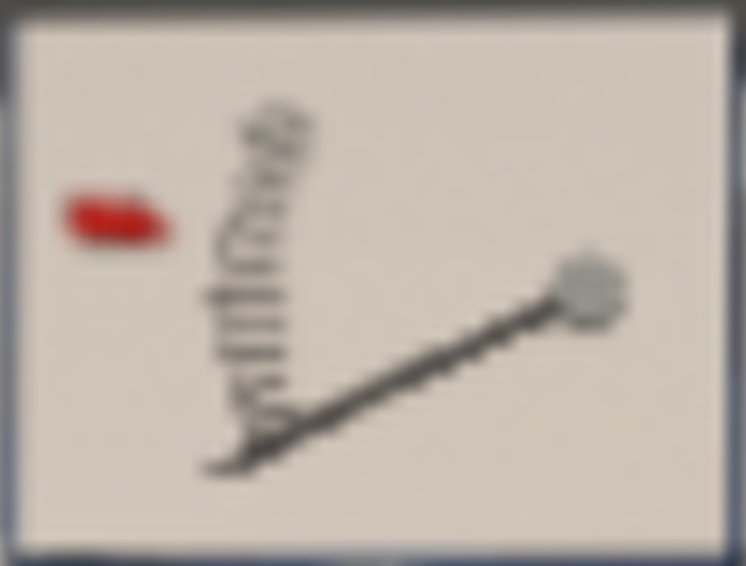

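Emit:
apply_moves(rows=[[[0,0,0,0,0,0.1,-1],[0,0,0,0,0,0.1,-1],[0,0,0,0,0,0.1,-1],[0,0,0,0,0,0.1,-1],[0,0,0,0,0,0.1,-1],[0,0,0,0,0,0.1,-1],[0,0,0,0,0,0.1,-1],[0,0,0,0,0,0,-1],[0,0,0,0,0,0,-1]]])

```text
time: 18.35
eef_pos: [0.5644, 0.1112, 0.084]
tcp_rot: [3.14, -0.0, 1.41]
force: [1.9, -0.8, 1.4]
width: 0.0138
```

```bash
python3 -c "
from h import *
go([.564,.1113,.084],3.16)
p=ctrl.read_camera('top');save(p,'t14.png',(150,290,320,480),4);needle(p,'n14.png')"
```

```text
t 18.35 pos [0.5644 0.1112 0.084 ] rot [ 3.1402e+00 -2.0000e-04  1.4096e+00] q [-0.58  0.66  0.41  1.86 -0.39  0.7  -0.1 ] F [ 1.9 -0.8  1.4] M [-0.11 -0.42 -0.18] w 0.0138
shift [ 0.     -0.0004 -0.    ] turn [ 1.2000e-03  1.0000e-03 -1.7504e+00]
```

View pics/t14.png

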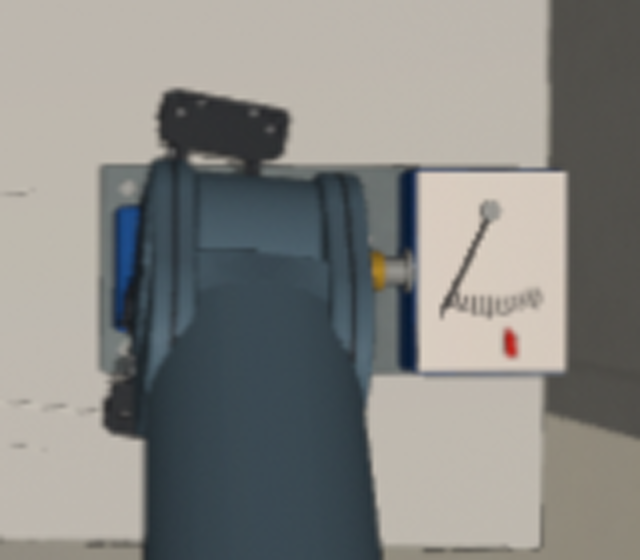

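View pics/n14.png

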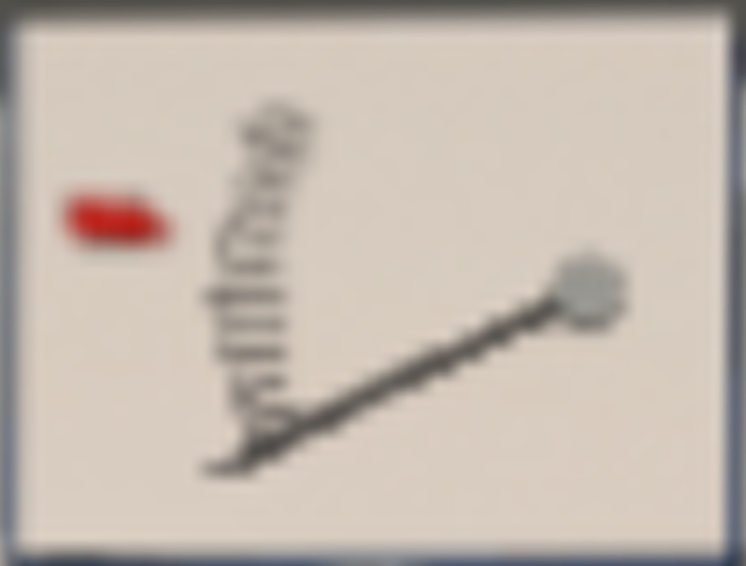

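```bash
cat >> h.py <<'E'
def ang(p,n=None):
    im=needle(p,n).astype(float); g=im.mean(2)
    yy,xx=np.mgrid[:g.shape[0],:g.shape[1]];dx=393-xx;dy=yy-195;r=np.hypot(dx,dy)/4;a=np.arctan2(dy,dx)
    b=np.linspace(-.6,.7,521);w=np.clip(140-g,0,None)*((r>14)&(r<46))
    o=np.array([w[(abs(a-t)<.03)].sum() for t in b]);t=b[o.argmax()]
    k=(abs(a-t)<.06)&(w>0);na=(a[k]*w[k]).sum()/w[k].sum()
    R=(im[...,0]-im[...,1]>80)&(im[...,0]>120)
    pts=np.argwhere(R);tip=pts[pts[:,1]>pts[:,1].max()-6].mean(0);ma=np.arctan2(tip[0]-195,393-tip[1])
    print("needle",round(na,3),"mark",round(ma,3),"diff",round(na-ma,3),"-> tip off mm",round((na-ma)*70,1),"knob to go",round((na-ma)/.54,3))
E
python3 -c "
from h import *
d=np.load('p0.npz',allow_pickle=True)
ang(d['t'].item())"
```

```text
needle 0.433 mark -0.154 diff 0.587 -> tip off mm 41.1 knob to go 1.087
```

Emit:
apply_moves(rows=[[[0,0,0,0,0,0.1,-1],[0,0,0,0,0,0.1,-1],[0,0,0,0,0,0.1,-1],[0,0,0,0,0,0,-1],[0,0,0,0,0,0,-1]]])

```text
time: 18.82
eef_pos: [0.5645, 0.1112, 0.084]
tcp_rot: [3.14, -0.001, 1.11]
force: [2.7, 0.4, 1.5]
width: 0.0137
```

```bash
python3 -c "
from h import *
go([.564,.1113,.084],3.16)
p=ctrl.read_camera('top');ang(p,'n15.png')"
```

```text
t 18.82 pos [0.5645 0.1112 0.084 ] rot [ 3.1402e+00 -7.0000e-04  1.1102e+00] q [-0.63  0.67  0.49  1.86 -0.46  0.71 -0.34] F [2.7 0.4 1.5] M [-0.11 -0.71 -0.13] w 0.0137
shift [-0.0001 -0.0005 -0.    ] turn [ 1.6000e-03  1.0000e-03 -2.0498e+00]
needle 0.433 mark -0.153 diff 0.586 -> tip off mm 41.0 knob to go 1.085
```

Emit:
apply_moves(rows=[[[0,0,0,0,0,0.1,-1],[0,0,0,0,0,0.1,-1],[0,0,0,0,0,0.1,-1],[0,0,0,0,0,0.1,-1],[0,0,0,0,0,0.1,-1],[0,0,0,0,0,0,-1],[0,0,0,0,0,0,-1]]])

```text
time: 19.45
eef_pos: [0.5646, 0.111, 0.084]
tcp_rot: [3.14, -0.001, 0.61]
force: [5.7, -1.1, 1.3]
width: 0.014
```

```bash
python3 -c "
from h import *
go([.564,.1113,.084],3.16)
p=ctrl.read_camera('top');ang(p,'n16.png');save(p,'t16.png',(150,290,320,480),4)
p=ctrl.read_camera('side');save(p,'s16.png',(120,240,320,440),6)"
```

```text
t 19.45 pos [0.5646 0.111  0.084 ] rot [ 3.1404e+00 -1.4000e-03  6.0980e-01] q [-0.72  0.71  0.61  1.87 -0.58  0.75 -0.74] F [ 5.7 -1.1  1.3] M [-0.21 -1.01 -0.13] w 0.014
shift [-0.0003 -0.0006 -0.    ] turn [ 2.2000e-03  1.0000e-03 -2.5502e+00]
needle 0.433 mark -0.153 diff 0.586 -> tip off mm 41.0 knob to go 1.085
```

View pics/t16.png

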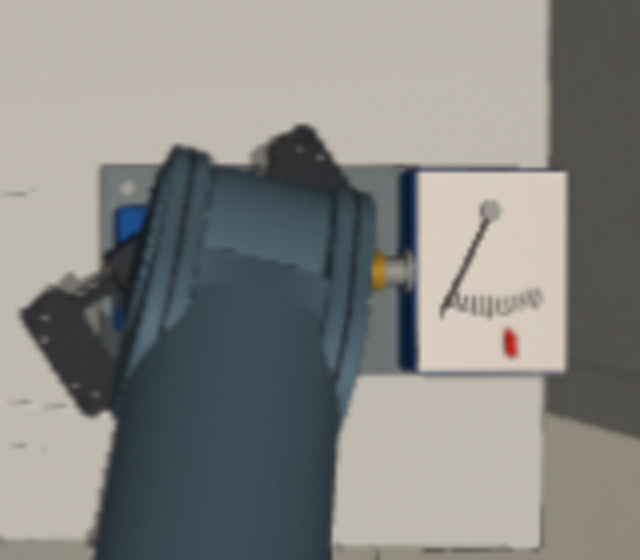

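View pics/s16.png

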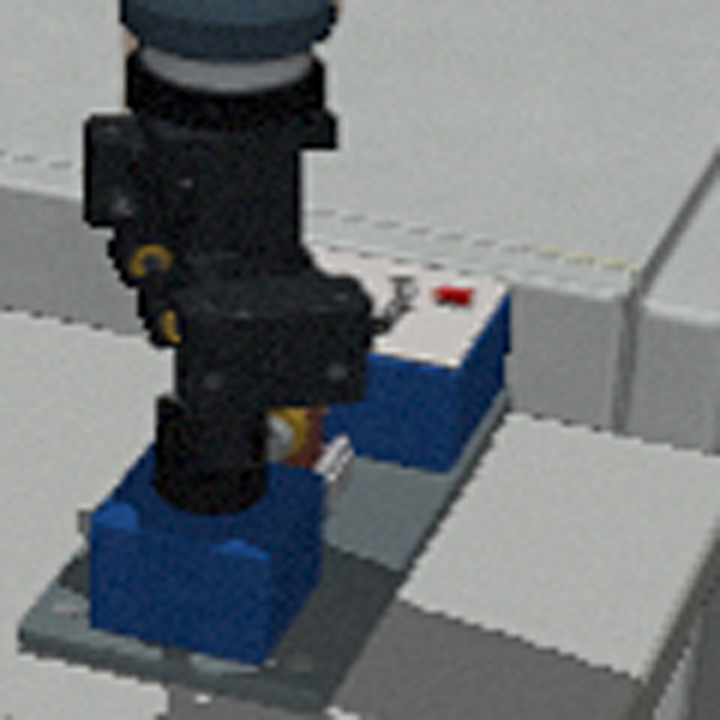

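Emit:
apply_moves(rows=[[[0.0005,0.0003,0,0,0,0.1,-1],[0,0,0,0,0,0.1,-1],[0,0,0,0,0,0.1,-1],[0,0,0,0,0,0.1,-1],[0,0,0,0,0,0.1,-1],[0,0,0,0,0,0,-1],[0,0,0,0,0,0,-1]]])

```text
time: 20.13
eef_pos: [0.5647, 0.1108, 0.084]
tcp_rot: [3.141, -0.001, 0.109]
force: [3.9, -2.4, 5.2]
width: 0.0137
```

```bash
python3 -c "
from h import *
go([.564,.1113,.084],3.16)
p=ctrl.read_camera('top');ang(p,'n17.png')"
```

```text
t 20.13 pos [0.5647 0.1108 0.084 ] rot [ 3.1412e+00 -6.0000e-04  1.0940e-01] q [-0.8   0.76  0.74  1.87 -0.7   0.79 -1.14] F [ 3.9 -2.4  5.2] M [-0.37 -0.66 -0.1 ] w 0.0137
shift [-0.0006 -0.0006 -0.    ] turn [ 1.0000e-03  5.0000e-04 -3.0506e+00]
needle 0.352 mark -0.153 diff 0.505 -> tip off mm 35.4 knob to go 0.936
```

Emit:
apply_moves(rows=[[[0,0,0,0,0,0.1,-1],[0,0,0,0,0,0.1,-1],[0,0,0,0,0,0.1,-1],[0,0,0,0,0,0.1,-1],[0,0,0,0,0,0.1,-1],[0,0,0,0,0,0,-1],[0,0,0,0,0,0,-1]]])

```text
time: 20.77
eef_pos: [0.5646, 0.1106, 0.084]
tcp_rot: [3.141, -0.001, -0.392]
force: [3.4, -1.8, 4.7]
width: 0.0139
```

```bash
python3 -c "
from h import *
go([.564,.1113,.084],3.16)
p=ctrl.read_camera('top');ang(p,'n18.png');save(p,'t18.png',(150,290,320,480),4)
im=needle(p).astype(float);w=np.clip(im[...,0]-im[...,1]-50,0,None);yy,xx=np.mgrid[:w.shape[0],:w.shape[1]]
y,x=(w*yy).sum()/w.sum(),(w*xx).sum()/w.sum();print('mark centroid ang',np.arctan2(y-195,393-x),'r mm',np.hypot(y-195,393-x)/4)
for t in('needle_tip','mark_point'):
  for d in ctrl.tip_of(t,p):
    print(t,d['centre'],d['conf'],onz(p,d['centre'],.0725))
s=ctrl.read_camera('side');save(s,'s18.png',(120,240,320,440),6)"
```

```text
t 20.77 pos [0.5646 0.1106 0.084 ] rot [ 3.1414e+00 -7.0000e-04 -3.9200e-01] q [-0.87  0.81  0.85  1.88 -0.82  0.85 -1.55] F [ 3.4 -1.8  4.7] M [-0.41 -0.63 -0.16] w 0.0139
shift [-0.0008 -0.0004 -0.    ] turn [-9.0000e-04 -5.0000e-04  2.7312e+00]
needle 0.111 mark -0.154 diff 0.264 -> tip off mm 18.5 knob to go 0.489
mark centroid ang -0.1499140726841199 r mm 80.40552317820843
needle_tip [231.7, 439.8] 0.41 [ 0.53315425 -0.06926843  0.0725    ]
mark_point [231.9, 445.5] 0.51 [ 0.5329423  -0.08300829  0.0725    ]
```

View pics/n18.png

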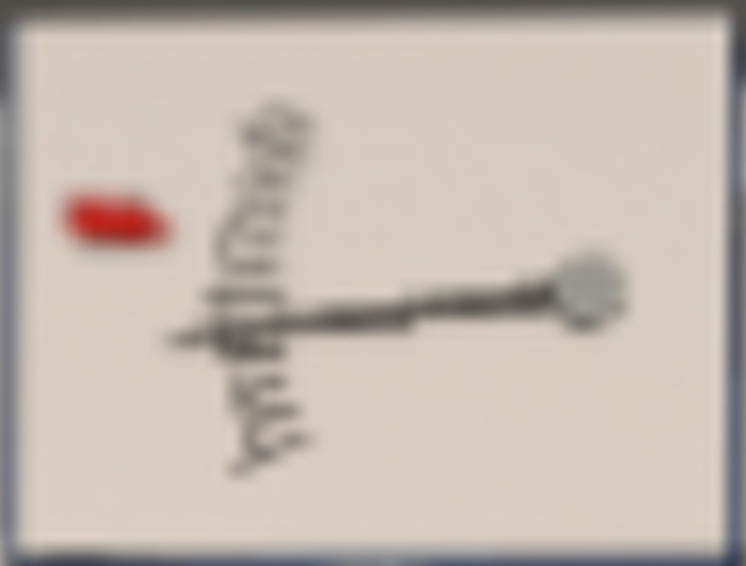

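View pics/s18.png

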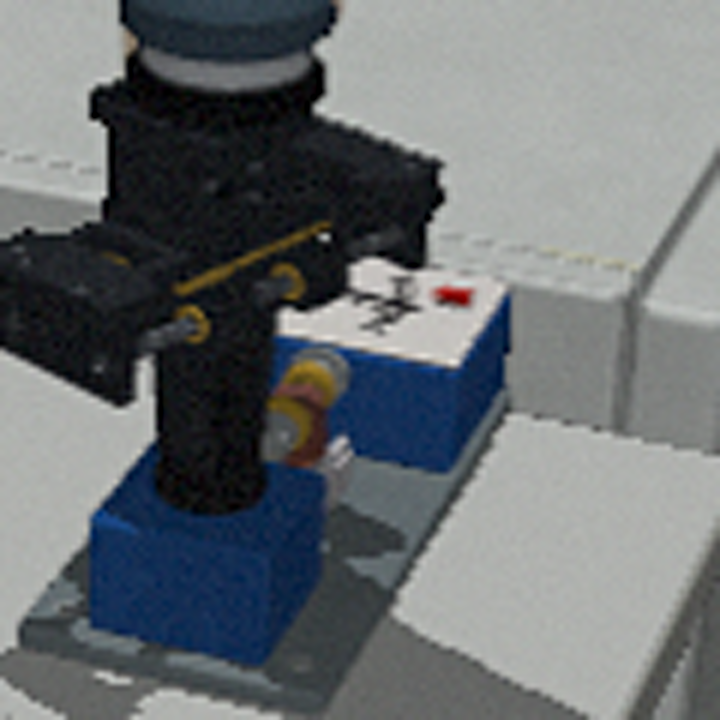

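Emit:
apply_moves(rows=[[[0,0,0,0,0,0.06,-1],[0,0,0,0,0,0.08,-1],[0,0,0,0,0,0.08,-1],[0,0,0,0,0,0.08,-1],[0,0,0,0,0,0.05,-1],[0,0,0,0,0,0,-1],[0,0,0,0,0,0,-1],[0,0,0,0,0,0,-1]]])

```text
time: 21.63
eef_pos: [0.5646, 0.1105, 0.084]
tcp_rot: [-3.142, -0.001, -0.742]
force: [3.9, -1.4, 4.8]
width: 0.0137
```

```bash
python3 -c "
from h import *
go([.564,.1113,.084],3.16)
p=ctrl.read_camera('top');ang(p,'n19.png')"
```

```text
t 21.63 pos [0.5646 0.1105 0.084 ] rot [-3.1415e+00 -6.0000e-04 -7.4160e-01] q [-0.91  0.85  0.93  1.88 -0.89  0.89 -1.84] F [ 3.9 -1.4  4.8] M [-0.4  -0.55 -0.02] w 0.0137
shift [-0.001  -0.0002 -0.    ] turn [-7.0000e-04 -2.0000e-04  2.3815e+00]
needle -0.063 mark -0.154 diff 0.09 -> tip off mm 6.3 knob to go 0.168
```

View pics/n19.png

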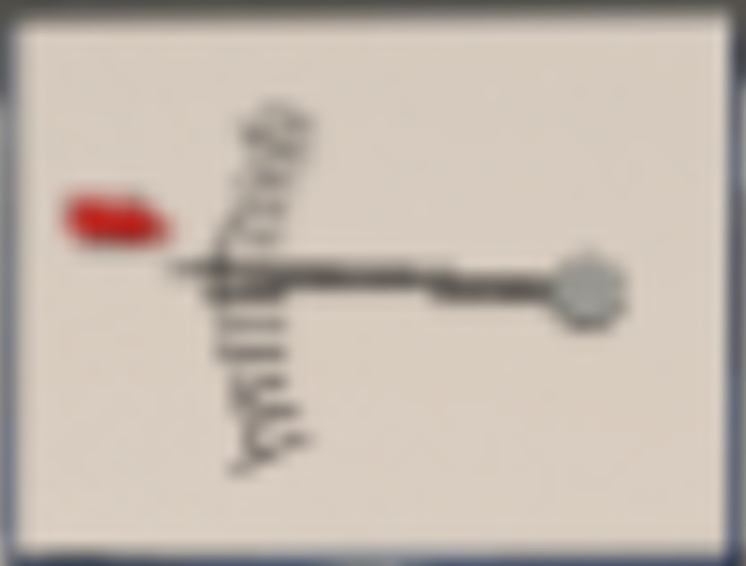

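Emit:
apply_moves(rows=[[[0,0,0,0,0,0.05,-1],[0,0,0,0,0,0.05,-1],[0,0,0,0,0,0.03,-1],[0,0,0,0,0,0,-1],[0,0,0,0,0,0,-1],[0,0,0,0,0,0,-1]]])

```text
time: 22.18
eef_pos: [0.5645, 0.1105, 0.084]
tcp_rot: [-3.142, -0.0, -0.872]
force: [4.0, -2.6, 5.8]
width: 0.0138
```

```bash
python3 -c "
from h import *
go([.564,.1113,.084],3.16)
p=ctrl.read_camera('top');ang(p,'n20.png')
for t in('needle_tip','mark_point'):
  for d in ctrl.tip_of(t,p):
    print(t,d['centre'],d['conf'],onz(p,d['centre'],.0725))
s=ctrl.read_camera('side');save(s,'s20.png',(120,240,320,440),6)"
```

```text
t 22.18 pos [0.5645 0.1105 0.084 ] rot [-3.1416e+00 -5.0000e-04 -8.7150e-01] q [-0.92  0.87  0.96  1.88 -0.92  0.91 -1.95] F [ 4.  -2.6  5.8] M [-0.39 -0.59  0.08] w 0.0138
shift [-0.001  -0.0002 -0.    ] turn [-5.0000e-04 -2.0000e-04  2.2517e+00]
needle -0.124 mark -0.154 diff 0.03 -> tip off mm 2.1 knob to go 0.055
needle_tip [231.8, 446.5] 0.4 [ 0.53322528 -0.08541631  0.0725    ]
mark_point [233.1, 446.5] 0.39 [ 0.53014117 -0.08546832  0.0725    ]
```

View pics/n20.png

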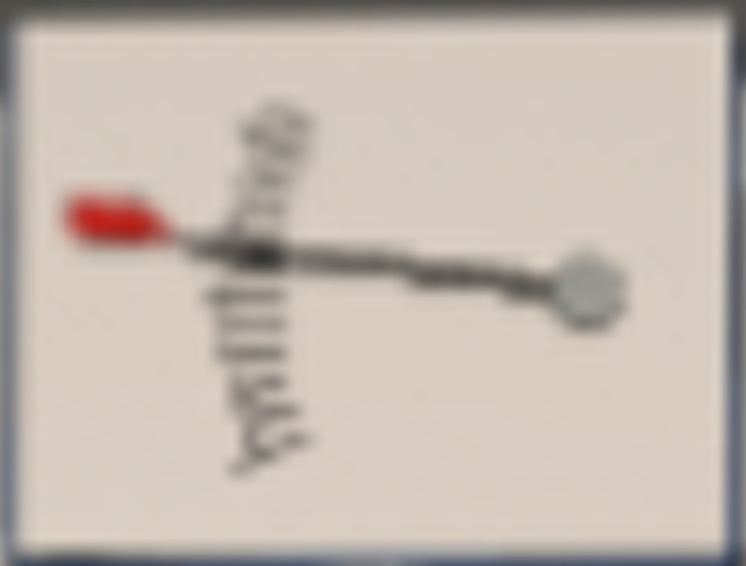

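View pics/s20.png

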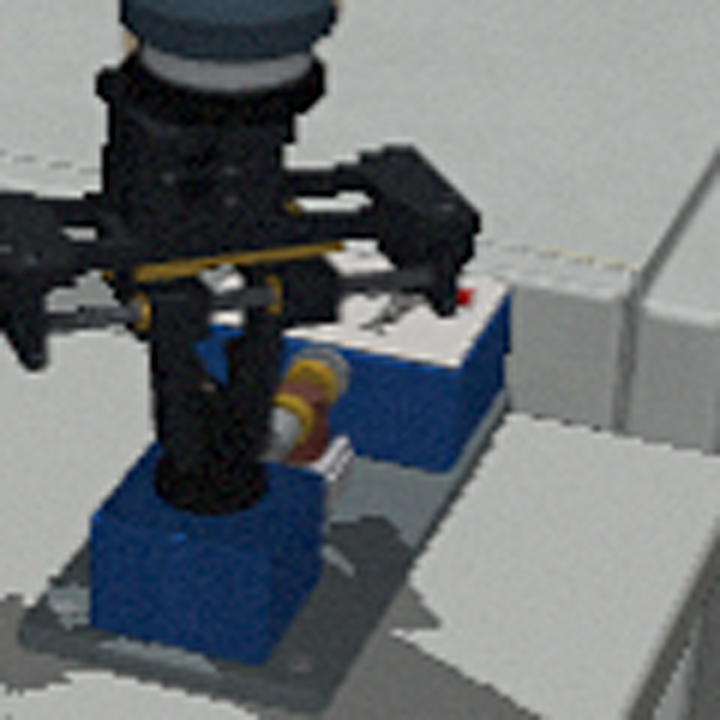

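Emit:
apply_moves(rows=[[[0,0,0,0,0,0.02,-1],[0,0,0,0,0,0,-1],[0,0,0,0,0,0,-1],[0,0,0,0,0,0,-0.5],[0,0,0,0,0,0,-0.2],[0,0,0,0,0,0,0.1],[0,0,0,0,0,0,0.1],[0,0,0,0,0,0,0.1],[0,0,0,0,0,0,0.1],[0,0,0,0,0,0,0.1]]])

```text
time: 23.22
eef_pos: [0.5641, 0.1113, 0.0836]
tcp_rot: [3.141, 0.0, -0.894]
force: [0.5, -0.4, -0.9]
width: 0.0482
```

```bash
python3 -c "
from h import *
go([.564,.1113,.084],3.16)
p=ctrl.read_camera('top');ang(p,'n21.png')"
```

```text
t 23.22 pos [0.5641 0.1113 0.0836] rot [ 3.1413e+00  3.0000e-04 -8.9380e-01] q [-0.93  0.87  0.96  1.88 -0.92  0.91 -1.97] F [ 0.5 -0.4 -0.9] M [ 0.05  0.13 -0.01] w 0.0482
shift [-0.0001  0.0001 -0.0004] turn [ 5.0000e-04 -2.0000e-04  2.2294e+00]
needle -0.131 mark -0.153 diff 0.021 -> tip off mm 1.5 knob to go 0.039
```

Released and the needle held at about 1.5 mm from the mark. Next I raise the gripper clear and check both views.

Emit:
apply_moves(rows=[[[0,0,-0.01,0,0,0,0.1],[0,0,-0.015,0,0,0,0.1],[0,0,-0.02,0,0,0,0.1],[0,0,-0.03,0,0,0,0.1],[0,0,-0.03,0,0,0,0.1],[0,0,-0.03,0,0,0,0.1],[0,0,-0.02,0,0,0,0.1],[0,0,0,0,0,0,0.1],[0,0,0,0,0,0,0.1],[0,0,0,0,0,0,0.1],[0,0,0,0,0,0,0.1]]])

```text
time: 24.18
eef_pos: [0.5636, 0.1113, 0.2379]
tcp_rot: [3.14, 0.001, -0.894]
force: [-0.8, 0.2, -0.3]
width: 0.0486
```

```bash
python3 -c "
from h import *
go([.564,.1113,.084],3.16)
p=ctrl.read_camera('top');ang(p,'n22.png');save(p,'t22.png')
s=ctrl.read_camera('side');save(s,'s22.png',(130,240,310,420),6)"
```

```text
t 24.18 pos [0.5636 0.1113 0.2379] rot [ 3.1402e+00  9.0000e-04 -8.9420e-01] q [-1.05  0.69  1.17  1.79 -0.7   1.15 -2.12] F [-0.8  0.2 -0.3] M [ 0.09  0.12 -0.02] w 0.0486
shift [ 0.0004 -0.0006  0.1539] turn [ 1.800e-03 -1.100e-03  2.229e+00]
needle 0.703 mark -0.153 diff 0.856 -> tip off mm 59.9 knob to go 1.586
```

View pics/n22.png

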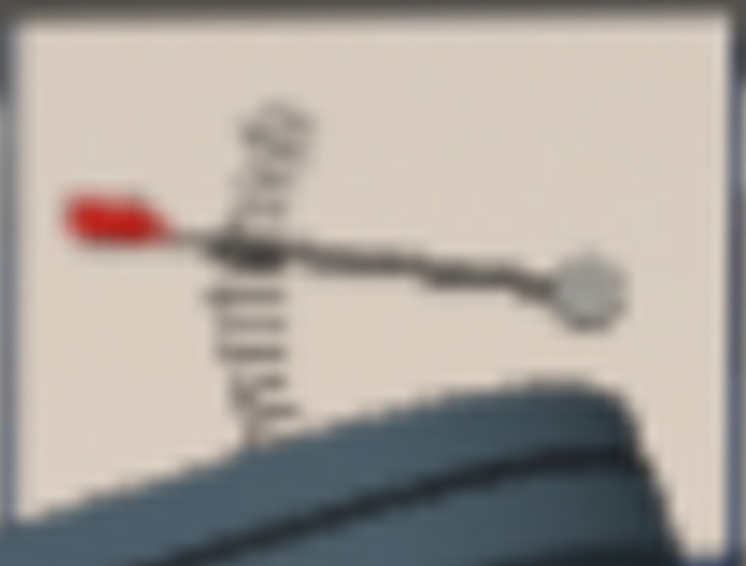

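View pics/s22.png

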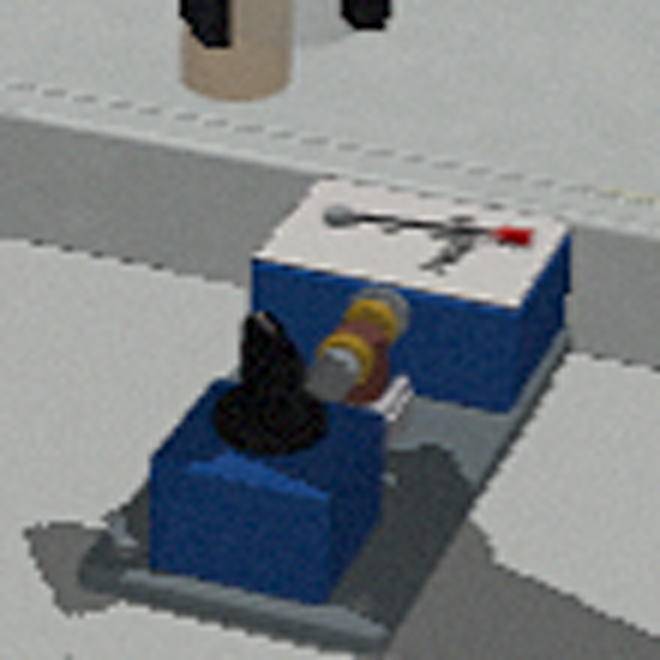

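View pics/t22.png

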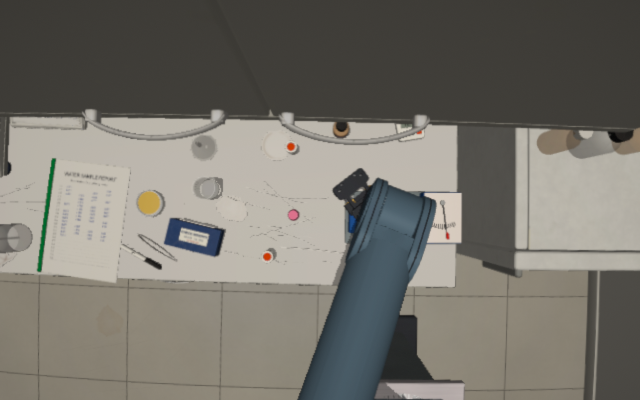

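```bash
python3 -c "
from station import ctrl
print(ctrl.hand_in(), ctrl.state()['time'])"
```

```text
the job is handed in; nothing more can be done
the job is handed in; nothing more can be done
```

The brown stopper is standing in the cradle, squeezed between the foot and the anvil, and the needle points at the red mark. I handed the job in at about 24 s of the 64 s allowed.

- **Placing:** I set the stopper down between the rails with about 3 N and let go. The needle was still unloaded afterwards.
- **Turning:** I turned the knob clockwise about 3.9–4.0 rad in one grip. The needle began to move at roughly 3 rad, and I crept up on the mark in steps.
- **Needle:** After I let go, the needle angle measured about 1.5 mm short of the mark (limit 5 mm). By eye, in the top and side views, the tip meets the mark.
- **Last checks:** With the arm raised clear, the stopper looked upright and held between the brass discs. I saw no shift of the mark, vials, beaker, bottle or timer, though I did not measure the objects.
- **One check failed:** My automatic needle reading gave nonsense (60 mm off) in the very last picture, because the arm covered part of the dial. For that one I relied on the views and the reading just before.
- **Not measured:** I had no direct reading of the foot force. From the needle travel and the spring figures it should be about 10 N, above the 3 N required.

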